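# Log the bone-section plates with the scanner wand

## Robot

A 6-joint arm with a two-finger parallel gripper is mounted at the origin on the work surface. World frame = base frame: x ahead of the robot, y to its left, z up, the work surface at z = 0. Lengths are in mm, angles in rad, forces in N, time in s.
With the tool pointing down it reaches from about 350 to 975 mm from the base axis. Payload 4.9 kg.
Tool frame: the origin (TCP) lies at the very end of the fingers, on their centre line; the grasp point (between the pads) lies 19 mm behind it (tcp_to_grasp is the distance from the TCP to the grasp point, in mm); z points along the fingers, y is the line along which they close (so a half turn about z gives the same grasp; the last joint's range is limited). The gripper opens to 85 mm and grips with 20 to 120 N. Pads are 22 mm wide; open, the fingers measure 114 mm over their backs; the gripper's body (76 mm by 85 mm) begins 54 mm behind the grasp point. The pads swing forward as they close: fully open they stand 13 mm farther back than shut.
Start: joints at [-1.384, 0.053, 1.613, -0, 1.476, -0.119], TCP at [188.155, -595.986, 198.204] pointing down, gripper open.
Joint ranges: [-3.01, 3.01], [-1.01, 2.22], [0.06, 2.58], [-1.02, 4.17], [0.09, 2.62], [-3.14, 3.14]. Speed limits (rad/s): [2.57, 2.57, 3.14, 3.14, 3.14, 3.14].

## Interface

Orientations are given as [roll, pitch, yaw] about the fixed x, y, z axes, in that order (R = Rz(yaw) Ry(pitch) Rx(roll)).
In Python, from plant import get_state, camera, hand_in, tcp_to_grasp gives the robot as it stands.
- The arm moves only by the tool move_arm, never from a script. Its argument "targets" is text: rows parted by semicolons, each of 7 numbers parted by spaces: the closure, from -1 (fully open) to 1 (shut), then the shift along the tool's x, y, z as a fraction of full scale, then the turn, a rotation vector about the tool's x, y, z as a fraction of full scale. A call has 1 to 8 rows; each row is the pose to reach, as a shift and turn from the pose commanded when the call began, along the tool's axes at that moment; what a row does not reach only later rows make up. Full scale, the value 1, is 0.25 m for a shift and 120 degrees for a turn. A row lasts 1/12 s, in which the tool goes at most 41.7 mm and 7.16 degrees, less where a joint would pass 70% of its speed; a pose out of reach is approached as far as the arm can. A call with a number of a shift or a turn outside -1 to 1 is refused whole. A call with a gripper value outside its range is refused whole. The fingers move at their own pace and stop on an object; "grip_force" is the grip in N (left out, the last holds). Time passes only in rows, so rows that repeat a pose let the fingers close. It gives the time, the measured TCP pose, the force, the opening and the grip force at its end, in the units of the state.
- get_state(): the state, without advancing time (a new reading comes with each control period).
- camera(name): name is "scene" or "top" or "wrist"; returns a dict with "color" (400x640x3 uint8, red, green, blue), "fx", "fy", "cx", "cy" (pixels), "k1" (the pictures are not rectified: a ray, as slopes to the right and down, at radius r is drawn at 1 + k1 r^2 times it, then the intrinsics apply), "xyz" and "rotation" of the camera in the world. Camera axes: x right, y up, looking along -z (the intrinsics and any distortion apply to the point x, -y, -z); pixel columns grow to the right and rows downward; lengths in mm; the calibration is good to about 2 mm. A picture is of the moment at which its call begins. There is no depth.
- hand_in(): hands the job in; it is judged then, once.
The state is a dict: "time_s": time; "joint_pos": joint angles; "joint_velocities": joint speeds; "joint_torque": joint torques, N m; "eef_pos": TCP position; "tcp_rot": TCP orientation; "wrist_force": force on the tool from outside, world axes, zero at the start; "ft_torque": the same for the moment, N m; "opening": finger opening in mm; "gripper_force": force on a finger pad.
Only numpy, scipy, OpenCV 4.12 (cv2) and the standard library are available. Lean on these libraries where they do the work, as an engineer would, in place of code of your own. Each camera call takes 0.05 s, during which the arm holds its last target. There are 200 camera calls.

## Task

Slide every glass bone-section plate present up out of the slotted rack and stand it squarely on the ledge of the grey sloping easel, leaning back on its face with the barcode outward, the plates side by side without overlapping. Once all are on the easel, take the orange scanner wand and read the labels in the order red, yellow, blue (passing over a colour that is not there): point its lens squarely at the middle of each label from about 7 cm away and hold it still there for a good three seconds. Then lay the wand back on its black mat, with the plates left standing on the easel, and do not disturb the jar, the hammer head, the femur or the plaster block.

Things in the scene. Friction and masses are not known exactly. Their poses are not given: they have to be found in the camera images.
- plate_red: glass bone-section plate with a red cap along its top edge, 6 thick (x) x 60 wide (y) x 95 tall (z), about 85 g; origin at the centre of its bottom edge face; z runs up the plate to the capped edge, +x is the face with the white barcode label. At the start it stands in a rack slot. Which slot varies; it may be absent.
- label_red (a point): centre of the red plate's barcode label (40 wide x 26 high), on its +x face, 58 above the bottom edge
- plate_yellow: glass bone-section plate with a yellow cap along its top edge, 6 thick (x) x 60 wide (y) x 95 tall (z), about 85 g; origin at the centre of its bottom edge face; z runs up the plate to the capped edge, +x is the face with the white barcode label. At the start it stands in a rack slot. Which slot varies; it may be absent.
- label_yellow (a point): centre of the yellow plate's barcode label (40 wide x 26 high), on its +x face, 58 above the bottom edge
- plate_blue: glass bone-section plate with a blue cap along its top edge, 6 thick (x) x 60 wide (y) x 95 tall (z), about 85 g; origin at the centre of its bottom edge face; z runs up the plate to the capped edge, +x is the face with the white barcode label. At the start it stands in a rack slot. Which slot varies; it may be absent.
- label_blue (a point): centre of the blue plate's barcode label (40 wide x 26 high), on its +x face, 58 above the bottom edge
- rack: fixed wooden rack, 156 (x) x 92 (y), top at height 38; three slots 8.5 wide in x, 64 long in y, floor at height 8 (30 deep), at x = -42, 0, +42 from its origin (centre of underside). Plates stand in it with their x along rack x, projecting 65 above it
- easel: fixed grey steel easel, 250 wide (y), origin at the centre of its underside. Its face looks to easel +x and leans back 30 degrees from upright (normal = cos30 x + sin30 z); it rises 56 along its slope from the inner corner at x=10, z=20, where a ledge square to it starts, 20 deep with a lip 6 high on its last 6. The upper 39 of a seated plate project above the face
- easel_seat (a point): middle of the easel's seat (easel x=12.6, y=0, z=21.5): a seated plate's origin lies here or up to 85 to either side along easel y, the plate's z axis leaning 30 degrees to easel -x, its label towards easel +x. Three plates fit at y = -75, 0, 75
- wand: orange hand scanner wand, a square bar 150 long (x) x 36 x 36, 220 g, origin at its centre, black rubber grip in the middle, lens in the centre of the black +x end; it reads along its +x axis. May lie on any of its four long sides
- wand_lens (a point): centre of the wand's lens, 75 from the wand's origin along +x
- mat: fixed black rubber mat, 200 (x) x 130 (y) x 3 thick, the wand's parking place; origin at the centre of its underside
- jar: green glass jar, 64 diameter, 85 tall, origin under its centre (bystander)
- hammer_head: rusted rock hammer head, about 145 x 30 x 32 high, origin under its eye (bystander)
- femur: chunky brown femur fragment, about 170 long (x) x 56 x 47 high, origin under its middle (bystander)
- plaster_block: white plaster cast block, 100 x 75 x 45 high, origin under its centre (bystander)

How it is judged:
By the outcome, as a careful person would: the job done as asked, in the order asked, and still so for the second after the job is handed in, with the robot touching nothing.
Of plate_red, plate_yellow, plate_blue only 2 to 3 are there at a start; the rules pass over those that are not, and their reading is None.
At some moment in a run one of wand may be knocked a few centimetres aside while the robot is not near it.
It also fails if it takes over 210 s, if anything falls off the work surface, if the arm or the gripper's body presses on something with over 40 N, if the wrist force passes 120 N, or if a joint passes its speed limit or range.

## Working session

There is one attempt and no reset: what is moved stays moved. The work goes in short steps, Python scripts to look and compute and a tool call to move; the robot and the scene stay as the last step left them, time stands still between calls to the robot, and variables do not carry over. Pictures are saved under pics/ and viewed, at most 14 in all, crops included, and the job is handed in when it is done.

Besides the shell and the picture viewer there is one more tool, called after "Emit:" by a JSON object that holds its "fn" and its "kwargs", one argument or row to a line. move_arm: Moves the arm, as the interface text tells. Shift numbers are shares of 0.25 m and turn numbers shares of 120 degrees, none past 1 either way. Its arguments: {"type":"object","properties":{"targets":{"type":"string"},"grip_force":{"type":"number"}},"required":["targets"]}

```bash
mkdir -p pics; ls
cat > h.py <<'E'
import numpy as np,cv2,sys
from scipy.spatial.transform import Rotation as R
from plant import get_state,camera,hand_in,tcp_to_grasp
def snap(n,f):
    c=camera(n); cv2.imwrite(f'pics/{f}.png',c['color'][:,:,::-1]); np.save(f'pics/{f}.npy',{k:v for k,v in c.items()},allow_pickle=True); return c
def load(f): return np.load(f'pics/{f}.npy',allow_pickle=True).item()
def rotm(c):
    r=np.array(c['rotation'],float); return r if r.shape==(3,3) else R.from_euler('xyz',r).as_matrix()
def ray(c,u,v):
    x=(u-c['cx'])/c['fx']; y=(v-c['cy'])/c['fy']; rd=np.hypot(x,y); r=rd
    for _ in range(20): r=rd/(1+c['k1']*r*r)
    s=r/rd if rd>0 else 1
    d=rotm(c)@np.array([x*s,-y*s,-1]); return np.array(c['xyz'],float),d/np.linalg.norm(d)
def onz(c,u,v,z):
    o,d=ray(c,u,v); return o+d*(z-o[2])/d[2]
def tri(*obs):
    A=np.zeros((3,3));b=np.zeros(3)
    for c,u,v in obs:
        o,d=ray(c,u,v);P=np.eye(3)-np.outer(d,d);A+=P;b+=P@o
    p=np.linalg.solve(A,b); e=[np.linalg.norm((np.eye(3)-np.outer(d,d))@(p-o)) for o,d in (ray(*q) for q in obs)]
    return p,e
def proj(c,p):
    q=rotm(c).T@(np.array(p,float)-np.array(c['xyz'],float)); x,y=q[0]/-q[2],-q[1]/-q[2]; k=1+c['k1']*(x*x+y*y)
    return c['cx']+c['fx']*x*k,c['cy']+c['fy']*y*k
def crop(f,u0,v0,w,h,s,o):
    im=cv2.imread(f'pics/{f}.png')[v0:v0+h,u0:u0+w]; cv2.imwrite(f'pics/{o}.png',cv2.resize(im,None,fx=s,fy=s,interpolation=cv2.INTER_CUBIC))
E
python3 - <<'E'
from h import *
for n in ('scene','top','wrist'):
    c=snap(n,n+'0'); print(n,c['xyz'],c['rotation'],c['fx'],c['cx'],c['cy'],c['k1'])
a=[cv2.imread(f'pics/{n}0.png') for n in('scene','top')]
print(get_state(),tcp_to_grasp)
E
```

```text
pics
scene [1391.48014742 -412.66600532  745.3568929 ] [0.96207463 0.00537897 1.10536743] 495.11526521044215 324.1107806155833 208.91511220369964 -0.004614988111441824
top [465.84926712  19.80522008 959.19494735] [ 0.06329293 -0.00918508 -1.5722392 ] 368.11514299085997 315.3663512537975 195.268707329453 0.02233459624199875
wrist [ 260.87510348 -572.37015404  372.95218435] [-0.30483033  0.00136682 -1.26421718] 277.62307861033173 321.6731475749806 198.9733900042335 -0.010269120654417525
{'time_s': 0.15, 'joint_pos': array([-1.38397087e+00,  5.32042409e-02,  1.61400232e+00,  2.22956313e-05,
        1.47597344e+00, -1.18966453e-01]), 'joint_velocities': array([ 0.00061977, -0.00087387, -0.0035387 , -0.00091659,  0.00077877,
        0.00031042]), 'joint_torque': array([ 2.70000610e-04, -3.94241095e+01, -3.70723450e+01, -1.15772596e-04,
        4.71255044e-03,  1.76032518e-05]), 'eef_pos': array([ 188.08126885, -595.46234374,  197.23190108]), 'tcp_rot': array([-3.14001916e+00, -2.10430881e-04,  3.05789619e-01]), 'wrist_force': array([0.11039253, 0.10887235, 0.36319518]), 'ft_torque': array([-0.00756782,  0.0386643 ,  0.00716518]), 'gripper_force': 0.0, 'opening': 85.57593066341084} 18.700000000000003
```

View pics/scene0.png

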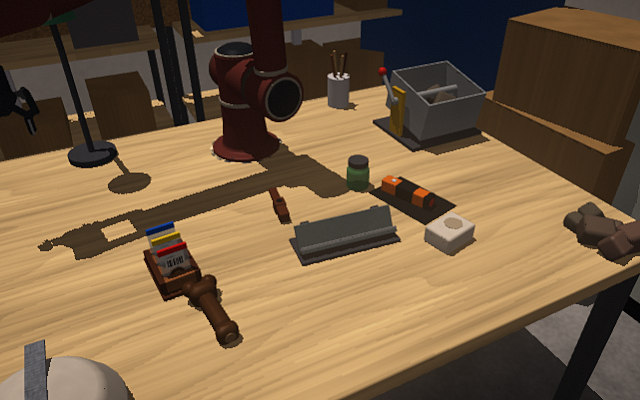

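View pics/top0.png

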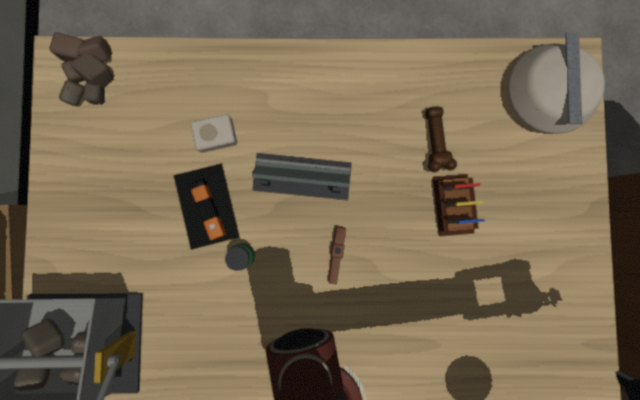

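Scene: three plates (blue, yellow, red) in the rack at about (168,250), easel (345,235), wand on mat (410,195), jar (358,172), hammer (280,205), block (450,232). Top: rack (456,205), easel (302,177), wand (208,210). I'll enlarge next.

Run:
```python
from h import *
crop('scene0',130,210,110,90,5,'a'); crop('scene0',280,160,185,100,4,'b'); crop('top0',410,160,90,85,6,'c'); crop('top0',165,140,200,120,4,'d')
a,b,c,d=[cv2.imread(f'pics/{k}.png') for k in 'abcd']
def st(x,y):
    w=max(x.shape[1],y.shape[1]); p=lambda i:cv2.copyMakeBorder(i,0,0,0,w-i.shape[1],0); return p(x),p(y)
for n,i in zip('abcd',(a,b,c,d)): print(i.shape)
```

```text
(450, 550, 3)
(400, 740, 3)
(510, 540, 3)
(480, 800, 3)
```

View pics/a.png

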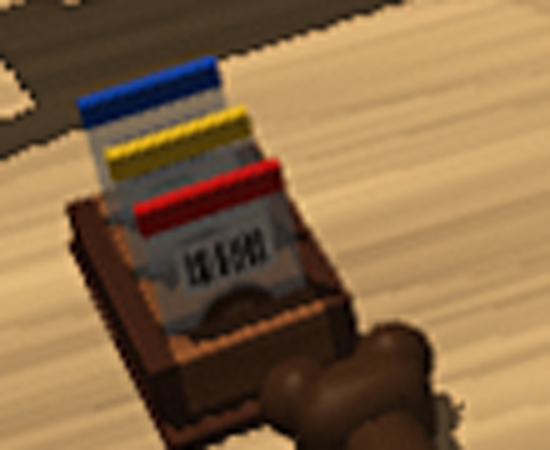

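View pics/b.png

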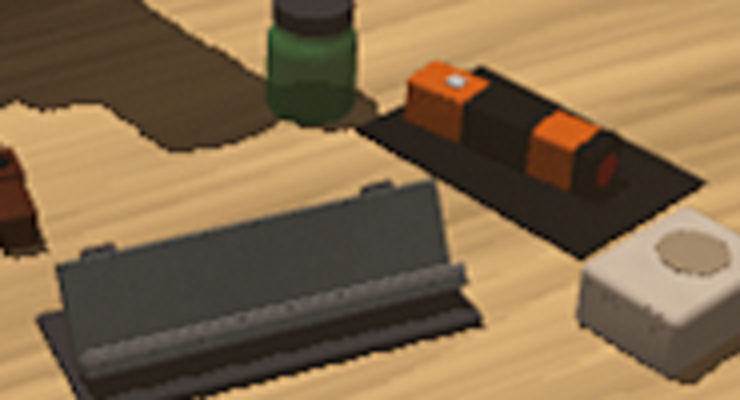

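View pics/c.png

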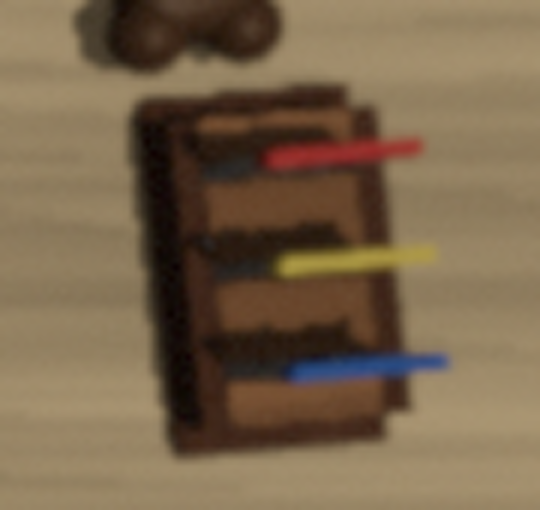

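View pics/d.png

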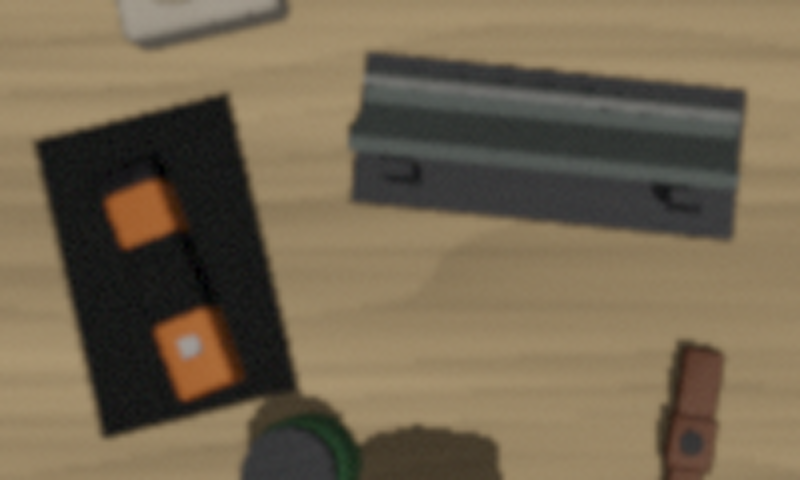

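Rack crops: red, yellow and blue caps run (140,208)-(278,165), (108,153)-(247,111), (80,103)-(215,63) in the scene crop, and (265,158)-(422,147), (277,266)-(437,253), (290,374)-(450,361) in the top crop. Labels face +x and the wand lens points to +x. The easel ledge is on its +x side.

Run:
```python
from h import *
S=load('scene0');T=load('top0')
f=lambda u0,v0,s:lambda x,y:(u0+(x+.5)/s-.5,v0+(y+.5)/s-.5)
a=f(130,210,5);b=f(280,160,4);c=f(410,160,6);d=f(165,140,4)
for n,l in dict(red=[((140,208),(265,158)),((278,165),(422,147))],yel=[((108,153),(277,266)),((247,111),(437,253))],blu=[((80,103),(290,374)),((215,63),(450,361))]).items():
    P=[tri((S,*a(*p)),(T,*c(*q))) for p,q in l]; v=P[0][0]-P[1][0]
    print(n,[(p.round(1),np.round(e,1)) for p,e in P],'len',np.linalg.norm(v).round(1),'yaw',np.degrees(np.arctan2(-v[0],v[1])).round(2))
# easel: top edge ends of face, base corners on z~0..
print('easel top L/R',tri((S,*b(58,266)),(T,*d(737,184))),tri((S,*b(434,183)),(T,*d(350,148))))
print('base corners (z=4)',[onz(T,*d(*p),4).round(1) for p in((367,53),(745,90),(732,240),(351,202))])
print('lip top ends z~?',tri((S,*b(85,360)),(T,*d(741,118))),tri((S,*b(463,270)),(T,*d(366,82))))
print('mat corners',[onz(T,*d(*p),3).round(1) for p in((38,141),(228,95),(296,390),(105,436))])
print('wand top',[onz(T,*d(*p),39).round(1) for p in((105,197),(160,178),(155,324),(208,307),(240,382),(183,403))])
print('wand3d back-left corner', tri((S,*b(435,62)),(T,*d(183,403))))
```

```text
red [(array([ 536.8, -346. ,   81.7]), array([25.7, 25.7])), (array([ 552.3, -336.7,  125.1]), array([25., 25.]))] len 47.0 yaw 120.95
yel [(array([ 493.4, -350.5,   81.1]), array([26.2, 26.2])), (array([ 512.4, -339.8,  127. ]), array([25.3, 25.3]))] len 50.8 yaw 119.31
blu [(array([ 450.3, -354.9,   79.8]), array([26., 26.])), (array([ 471.9, -343.7,  126.9]), array([24.9, 24.9]))] len 53.0 yaw 117.4
easel top L/R (array([546.32952905, -69.8851433 ,  63.9778033 ]), [np.float64(0.5427840317557792), np.float64(0.5427840317556943)]) (array([569.66440544, 168.16003729,  61.05865344]), [np.float64(2.2109281983346802), np.float64(2.2109281983346967)])
base corners (z=4) [array([637.5, 164.9,   4. ]), array([613.2, -82.1,   4. ]), array([515. , -72.9,   4. ]), array([539.9, 174.5,   4. ])]
lip top ends z~? (array([591.78011642, -75.53141253,  29.85547264]), [np.float64(1.2358993698831455), np.float64(1.235899369883077)]) (array([615.37714359, 163.12835517,  27.24633085]), [np.float64(1.3733030321157844), np.float64(1.3733030321158037)])
mat corners [array([579.8, 377.3,   3. ]), array([610. , 255.2,   3. ]), array([418.6, 208.8,   3. ]), array([389.7, 330.3,   3. ])]
wand top [array([540.4, 321.7,  39. ]), array([552.3, 287.8,  39. ]), array([461.3, 289.3,  39. ]), array([471.8, 256.8,  39. ]), array([425.4, 236.3,  39. ]), array([412.6, 271.2,  39. ])]
wand3d back-left corner (array([412.75972989, 273.35601463,  34.45351805]), [np.float64(1.017612748750809), np.float64(1.0176127487508135)])
```

```bash
cat >> h.py <<'E'
def go(p,rot):  # target TCP pos, rotation -> shares
    s=get_state(); R0=R.from_euler('xyz',s['tcp_rot']); Rt=rot if isinstance(rot,R) else R.from_euler('xyz',rot)
    d=R0.inv().apply(np.array(p)-s['eef_pos'])/250; w=(R0.inv()*Rt).as_rotvec(degrees=True)/120
    print('t',round(s['time_s'],1),'tcp',s['eef_pos'].round(1),'rpy',s['tcp_rot'].round(3),'F',s['wrist_force'].round(1),'open',round(s['opening'],1),'| shift',d.round(4),'turn',w.round(4), 'rows>=',round(max(np.linalg.norm(d)*250/41.7,np.linalg.norm(w)*120/7.16),1))
def tool(xdir,zdir): # rotation from tool x, z directions
    z=np.array(zdir,float)/np.linalg.norm(zdir); x=np.array(xdir,float); x-=z*(x@z); x/=np.linalg.norm(x)
    return R.from_matrix(np.column_stack([x,np.cross(z,x),z]))
E
python3 - <<'E'
from h import *
S=load('scene0');T=load('top0')
f=lambda u0,v0,s:lambda x,y:(u0+(x+.5)/s-.5,v0+(y+.5)/s-.5)
a=f(130,210,5);c=f(410,160,6)
for n,l in dict(red=[((140,208),(422,147)),((278,165),(265,158))],yel=[((108,153),(437,253)),((247,111),(277,266))],blu=[((80,103),(450,361)),((215,63),(290,374))]).items():
    P=[tri((S,*a(*p)),(T,*c(*q))) for p,q in l]; v=P[1][0]-P[0][0]
    print(n,[(p.round(1),np.round(e,1)) for p,e in P],'len',np.linalg.norm(v).round(1),'yaw',np.degrees(np.arctan2(-v[0],v[1])).round(2))
go([500,-345,260],tool([0,1,0],[0,0,-1]))
E
```

```text
red [(array([ 546.2, -371. ,  103.4]), array([1.1, 1.1])), (array([ 541.8, -312.6,  100.9]), array([0.4, 0.4]))] len 58.6 yaw 4.35
yel [(array([ 504.8, -375.5,  104.2]), array([0.8, 0.8])), (array([ 499.6, -315.7,  101.5]), array([0.2, 0.2]))] len 60.1 yaw 4.98
blu [(array([ 463.1, -379.6,  103.4]), array([0.8, 0.8])), (array([ 457.7, -320. ,  100.9]), array([0.3, 0.3]))] len 59.8 yaw 5.17
t 0.1 tcp [ 188.1 -595.5  197.2] rpy [-3.14  -0.     0.306] F [0.1 0.1 0.4] open 85.6 | shift [ 1.4915 -0.5802 -0.2498] turn [-6.00e-04 -6.00e-04 -6.04e-01] rows>= 10.1
```

Emit:
{"fn": "move_arm", "kwargs": {
  "targets": "-1 0.8 -0.3 -0.25 0 0 -0.3; -1 0.8 -0.3 -0.25 0 0 -0.3; -1 0.8 -0.3 -0.25 0 0 -0.3; -1 0.8 -0.3 -0.25 0 0 -0.3; -1 0.8 -0.3 -0.25 0 0 -0.3; -1 0.8 -0.3 -0.25 0 0 -0.3; -1 0.8 -0.3 -0.25 0 0 -0.3",
  "grip_force": 40
}}

```text
time_s: 0.73
eef_pos: [358.9, -462.8, 262.3]
tcp_rot: [3.139, 0.0, 0.938]
wrist_force: [-0.5, -0.3, 0.8]
opening: 85.8
gripper_force: 0.0
```

Run:
```python
from h import *
y=np.radians(5); go([502,-345,260],tool([-np.sin(y),np.cos(y),0],[0,0,-1]))
```

```text
t 0.7 tcp [ 358.9 -462.8  262.3] rpy [3.139 0.    0.938] F [-0.5 -0.3  0.8] open 85.8 | shift [0.7183 0.1826 0.0094] turn [ 0.0011  0.0007 -0.3439] rows>= 5.8
```

Emit:
{"fn": "move_arm", "kwargs": {
  "targets": "0.2 0.718 0.183 0.009 0 0 -0.344; 0.2 0.718 0.183 0.009 0 0 -0.344; 0.2 0.718 0.183 0.009 0 0 -0.344; 0.2 0.718 0.183 0.009 0 0 -0.344; 0.2 0.718 0.183 0.009 0 0 -0.344; 0.2 0.718 0.183 0.009 0 0 -0.344; 0.2 0.718 0.183 0.009 0 0 -0.344; 0.2 0.718 0.183 0.009 0 0 -0.344"
}}

```text
time_s: 1.4
eef_pos: [498.9, -347.9, 257.4]
tcp_rot: [-3.14, -0.001, 1.65]
wrist_force: [-0.5, 0.1, -0.3]
opening: 33.8
gripper_force: 0.0
```

Run:
```python
from h import *
c=snap('wrist','w1');print(c['xyz'],c['rotation'])
im=cv2.imread('pics/w1.png'); cv2.imwrite('pics/w1.png',im)
for p in([546.2,-371,103],[541.8,-312.6,103],[504.8,-375.5,103],[499.6,-315.7,103],[463.1,-379.6,103],[457.7,-320,103]): print(np.round(proj(c,p),1))
```

```text
[ 492.67068755 -271.19943866  433.29966206] [-0.30484862  0.00147968  0.08031106]
[358.4 198.9]
[360.6 151.7]
[325.  199.7]
[324.9 151.4]
[291.5 200.3]
[289.4 152.2]
```

View pics/w1.png

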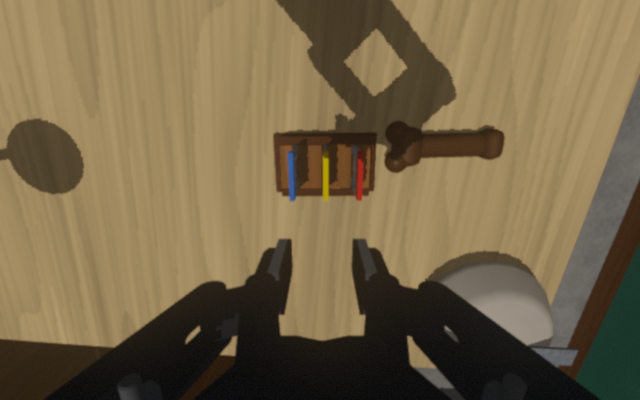

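Wrist view: caps at blue (292,176), yellow (326,176), red (360,176), matching the triangulated predictions to about 1 px. I'll refine by colour and plan the first grasp.

```bash
cat > caps.py <<'E'
from h import *
def caps(c,box=(250,120,400,220),z=103):
    h=cv2.cvtColor(c['color'],cv2.COLOR_RGB2HSV).astype(int); out={}
    u0,v0,u1,v1=box
    for n,hs in dict(red=[(0,6),(174,180)],yellow=[(24,33)],blue=[(105,122)]).items():
        m=np.zeros(h.shape[:2],bool)
        for lo,hi in hs: m|=(h[...,0]>=lo)&(h[...,0]<=hi)&(h[...,1]>150)&(h[...,2]>110)
        b=np.zeros_like(m); b[v0:v1,u0:u1]=m[v0:v1,u0:u1]; v,u=np.nonzero(b)
        if len(u)<20: print(n,'none',len(u)); continue
        P=np.array([onz(c,a,d,z)[:2] for a,d in zip(u,v)]); ctr=P.mean(0); w=np.linalg.svd(P-ctr)[2][0]; w*=np.sign(w[1]); s=(P-ctr)@w
        mid=ctr+w*(s.max()+s.min())/2
        out[n]=(mid,np.degrees(np.arctan2(-w[0],w[1]))); print(n,len(u),mid.round(1),'ctr',ctr.round(1),'yaw',out[n][1].round(2),'len',np.ptp(s).round(1))
    return out
E
python3 - <<'E'
from caps import *
o=caps(load('w1'))
y=np.radians(5); r=tool([-np.sin(y),np.cos(y),0],[0,0,-1])
go([*o['red'][0],130],r)
E
```

```text
red 241 [ 544.7 -346.2] ctr [ 544.6 -345.4] yaw 5.15 len 50.1
yellow 261 [ 502.9 -348.4] ctr [ 502.8 -347.8] yaw 5.29 len 55.0
blue 156 [ 461.3 -348.7] ctr [ 461.2 -348.1] yaw 4.76 len 55.9
t 1.4 tcp [ 498.8 -348.1  257.7] rpy [-3.14 -0.    1.65] F [ 0.2  0.1 -0.2] open 34.2 | shift [-0.0071  0.184   0.5104] turn [-0.0006 -0.0002 -0.0038] rows>= 3.3
```

Emit:
{"fn": "move_arm", "kwargs": {
  "targets": "0.2 0.003 0.182 0.5 0 0 -0.004; 0.2 0.003 0.182 0.5 0 0 -0.004; 0.2 0.003 0.182 0.5 0 0 -0.004; 0.2 0.003 0.182 0.5 0 0 -0.004; 0.2 0.003 0.182 0.5 0 0 -0.004; 0.2 0.003 0.182 0.5 0 0 -0.004; 0.2 0.003 0.182 0.5 0 0 -0.004"
}}

```text
time_s: 2.03
eef_pos: [545.8, -344.5, 137.0]
tcp_rot: [3.138, 0.004, 1.661]
wrist_force: [0.8, 0.1, 0.8]
opening: 34.2
gripper_force: 0.0
```

Run:
```python
from h import *
snap('wrist','w2'); y=np.radians(5); go([544.4,-343,75],tool([-np.sin(y),np.cos(y),0],[0,0,-1]))
```

```text
t 2.1 tcp [ 546.1 -344.5  137.5] rpy [3.138 0.004 1.662] F [ 0.5 -0.4  0.4] open 34.1 | shift [ 0.0075 -0.0072  0.2498] turn [0.002  0.002  0.0017] rows>= 1.5
```

View pics/w2.png

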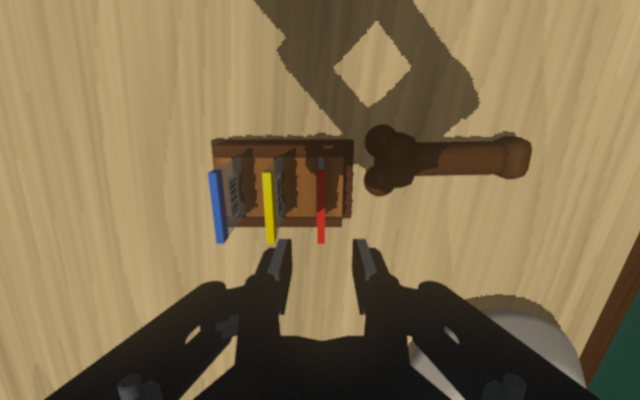

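The red cap sits at column 321, centred between the fingertips (283 and 358).

Run:
```python
from caps import *
o=caps(load('w2'),(200,120,400,250))
y=np.radians(5); go([545,-343,75],tool([-np.sin(y),np.cos(y),0],[0,0,-1]))
```

```text
red 243 [ 545.8 -356.4] ctr [ 545.8 -355.7] yaw 3.97 len 30.2
yellow 661 [ 502.8 -346. ] ctr [ 502.7 -344.7] yaw 5.18 len 60.3
blue 400 [ 461.2 -349.2] ctr [ 461.2 -348.3] yaw 5.08 len 57.7
t 2.1 tcp [ 546.1 -344.5  137.5] rpy [3.138 0.004 1.662] F [ 0.5 -0.4  0.4] open 34.1 | shift [ 0.0073 -0.0048  0.2498] turn [0.002  0.002  0.0017] rows>= 1.5
```

Emit:
{"fn": "move_arm", "kwargs": {
  "targets": "0.2 0.007 -0.005 0.1 0.002 0.002 0.002; 0.2 0.007 -0.005 0.2 0.002 0.002 0.002; 0.2 0.007 -0.005 0.25 0.002 0.002 0.002; 0.2 0.007 -0.005 0.25 0.002 0.002 0.002; 0.2 0.007 -0.005 0.25 0.002 0.002 0.002; 0.2 0.007 -0.005 0.25 0.002 0.002 0.002"
}}

```text
time_s: 2.58
eef_pos: [544.7, -342.0, 73.4]
tcp_rot: [-3.14, -0.002, 1.659]
wrist_force: [-0.4, -0.1, -0.2]
opening: 33.9
gripper_force: 0.0
```

Emit:
{"fn": "move_arm", "kwargs": {
  "targets": "1 0 0 0 0 0 0; 1 0 0 0 0 0 0; 1 0 0 0 0 0 0; 1 0 0 0 0 0 0; 1 0 0 0 0 0 0; 1 0 0 0 0 0 0; 1 0 0 0 0 0 0; 1 0 0 0 0 0 0"
}}

```text
time_s: 3.25
eef_pos: [543.6, -340.9, 70.9]
tcp_rot: [-3.137, -0.004, 1.659]
wrist_force: [1.1, -0.2, 0.2]
opening: 0.2
gripper_force: 0.0
```

Run:
```python
from h import *
print(get_state())
snap('wrist','w3'); snap('scene','s3'); crop('s3',100,130,200,180,3,'s3c'); crop('w3',200,120,240,180,3,'w3c')
a=cv2.imread('pics/s3c.png');b=cv2.imread('pics/w3c.png')[:540,:]; im=np.hstack([a,b]); cv2.imwrite('pics/j3.png',cv2.resize(im,(800,int(im.shape[0]*800/im.shape[1]))))
```

```text
{'time_s': 3.25, 'joint_pos': array([-6.76051489e-01,  2.01241662e-01,  1.67078129e+00,  1.27168548e-04,
        1.27567893e+00, -7.64079160e-01]), 'joint_velocities': array([-0.0009426 ,  0.00079873,  0.00028515, -0.00085654, -0.00097748,
        0.0023286 ]), 'joint_torque': array([ 2.82120738e-03, -4.31356537e+01, -3.43238068e+01,  1.30840936e-04,
        1.96392776e-02,  8.71572911e-05]), 'eef_pos': array([ 543.62944397, -340.90226911,   70.85743279]), 'tcp_rot': array([-3.13726566, -0.00431448,  1.6587773 ]), 'wrist_force': array([ 1.06268677, -0.17352773,  0.16008502]), 'ft_torque': array([ 0.01928104, -0.02733833,  0.00084565]), 'gripper_force': 0.0, 'opening': 0.21397804282651164}
```

View pics/j3.png

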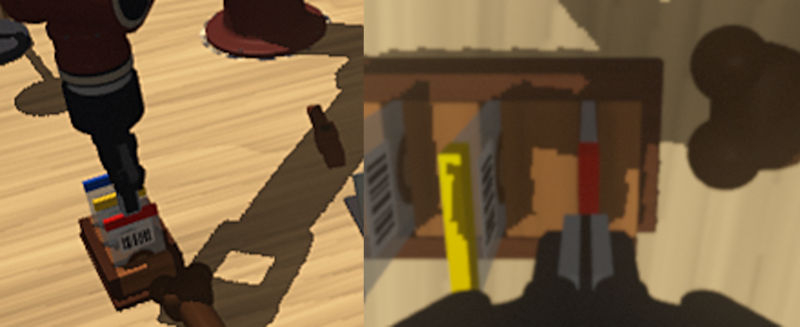

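The wrist crop shows the pads either side of the red plate, although opening reads 0. I'll test by lifting.

Emit:
{"fn": "move_arm", "kwargs": {
  "targets": "1 0 0 -0.02 0 0 0; 1 0 0 -0.04 0 0 0; 1 0 0 -0.06 0 0 0; 1 0 0 -0.08 0 0 0; 1 0 0 -0.08 0 0 0; 1 0 0 -0.08 0 0 0",
  "grip_force": 60
}}

```text
time_s: 3.85
eef_pos: [544.2, -341.3, 91.9]
tcp_rot: [-3.138, -0.003, 1.659]
wrist_force: [-0.3, -0.4, -0.1]
opening: 0.0
gripper_force: 0.0
```

Run:
```python
from h import *
from caps import caps
snap('wrist','w4'); snap('scene','s4')
for k in '34': caps(load('s'+k),(130,190,240,300))
```

```text
red 30 [ 545.9 -361.3] ctr [ 545.9 -361.6] yaw 3.53 len 21.0
yellow none 4
blue 22 [ 462.6 -364.5] ctr [ 462.5 -364.1] yaw 6.37 len 29.0
red 37 [ 545.6 -359.1] ctr [ 545.6 -359.2] yaw 5.23 len 25.6
yellow none 5
blue 23 [ 462.2 -363. ] ctr [ 462.2 -362.6] yaw 6.6 len 31.9
```

Run:
```python
from h import *
for f,p in(('w1',[498.9,-347.9,257.4]),('w3',[543.6,-340.9,70.9]),('s3',[543.6,-340.9,70.9]),('w4',[544.2,-341.3,91.9]),('s4',[544.2,-341.3,91.9])):
    c=load(f); print(f,np.round(proj(c,p),1), 'cap L,R',np.round(proj(c,[547,-371,103]),1),np.round(proj(c,[541.9,-313,103]),1))
a=cv2.imread('pics/s4.png')[190:280,140:240]; b=cv2.imread('pics/w4.png')[130:280,260:380]
a=cv2.resize(a,(480,432),interpolation=2);b=cv2.resize(b,None,fx=2.88,fy=2.88,interpolation=2); a=a[:432,:450]; b=b[:432]
cv2.imwrite('pics/j4.png',np.hstack([a,b]))
```

```text
w1 [322.1 228.9] cap L,R [359.1 198.9] [360.7 152. ]
w3 [322.2 228.9] cap L,R [323.2 295.7] [323.5 205.3]
s3 [174.5 258.2] cap L,R [157.2 251.5] [185.  241.9]
w4 [322.2 228.8] cap L,R [322.4 275.7] [322.6 193.7]
s4 [172.6 250.7] cap L,R [157.2 251.5] [185.  241.9]
```

View pics/j4.png

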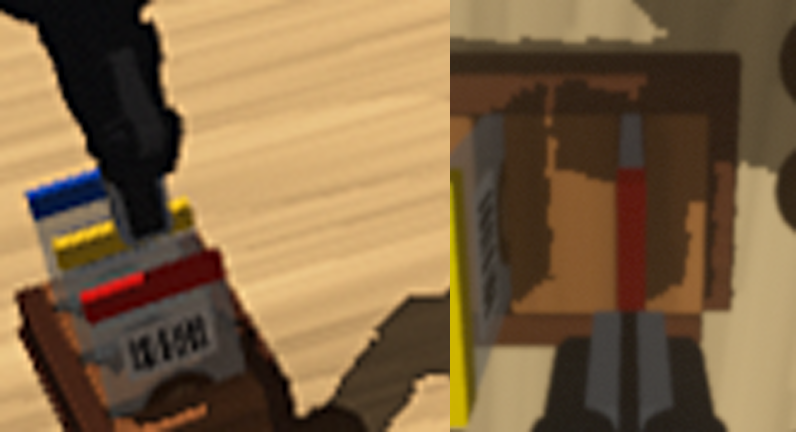

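Run:
```python
from h import *
for a in ((171,240),(171,239),(171,241)): print(tri((load('s4'),*a),(load('w4'),324,238)))
for k in '34':
  c=load('s'+k); g=cv2.cvtColor(c['color'],cv2.COLOR_RGB2GRAY); print(k); print(g[230:256:1,164:182])
```

```text
(array([ 544.12359941, -337.80822573,  117.98613671]), [np.float64(1.9694659569580442), np.float64(1.9694659569578752)])
(array([ 543.928723  , -337.10335615,  120.09657102]), [np.float64(2.248845508280399), np.float64(2.2488455082805108)])
(array([ 544.31911407, -338.51428935,  115.87238268]), [np.float64(1.689601832767734), np.float64(1.6896018327677356)])
3
[[ 11  12  10  13  13   9  14  19  22  20  18  13  10   4   9 108 190 178]
 [ 10  12  12  13  11   8  13  12  15  13  11  13  10   2  55 148 188 177]
 [ 12  10  13  11  11  10  12  11  11  11  11  13  10   3  47 140 191 180]
 [  8  11  12  11  10  11  13  12  14  13  11  12   8   1  20  98 165 180]
 [  2   9  10  12  11  12  14  12  13  12  15  27  26  36  57  86 146 183]
 [  2   8  13  11  10  12  12  12  13  12  27  56  59  66  70  78 139 192]
 [ 21  28   6   8  11  13  13  14  14   9  27  60  69  72  66  61 126 196]
 [ 32  45  19  13  12  11  12  14  11  10  21  48  66  73  81  93 128 174]
 [ 44  56  47  22  10  13  11  14  13  11  18  41  78 106  93  89  91 141]
 [ 56  50  53  32   6  11   8  16  12  14  13  34  71  89  72 
[... 2466 characters left out ...]
 27  31  31  30  29  30]
 [ 76  78  88  90  88  73  18  23  28  27  28  30  30  30  30  31  31  29]
 [ 92  86  84  80  74  57  22  30  28  31  30  29  31  30  29  30  28  23]
 [ 80  72  63  51  45  37  29  30  29  28  31  28  30  28  26  24  32  47]
 [ 55  42  35  22  28  27  29  30  29  30  27  25  23  30  41  52  71  76]
 [ 26  26  26  28  29  28  28  27  28  24  31  44  52  71  74  76  85  84]
 [ 30  29  30  29  28  26  25  26  32  52  71  73  76  86  82  82  81  81]
 [ 28  28  22  25  22  31  53  69  70  77  84  82  81  78  81  80  80  80]
 [ 26  25  36  51  64  71  78  85  82  80  80  82  80  80  80  80  82  83]
 [ 45  60  71  77  80  82  77  71  70  70  74  74  81  82  83  86  76  65]]
```

The shut fingertips show about 28 mm short of the reported TCP: triangulated tip z is about 118 against 92, so they closed just above the cap. I'll go down about 30 mm more.

Emit:
{"fn": "move_arm", "kwargs": {
  "targets": "0.2 0 0.002 0 0 0 0; 0.2 0 0.002 0 0 0 0; 0.2 0 0.002 0 0 0 0; 0.2 0 0.002 0 0 0 0; 0.2 0 0.002 0.05 0 0 0; 0.2 0 0.002 0.1 0 0 0; 0.2 0 0.002 0.15 0 0 0; 0.2 0 0.002 0.196 0 0 0"
}}

```text
time_s: 4.62
eef_pos: [543.1, -340.1, 39.3]
tcp_rot: [-3.136, -0.006, 1.659]
wrist_force: [-0.2, -0.3, -0.2]
opening: 33.8
gripper_force: 0.0
```

Emit:
{"fn": "move_arm", "kwargs": {
  "targets": "0.2 0 0 0 0 0 0; 1 0 0 0 0 0 0; 1 0 0 0 0 0 0; 1 0 0 0 0 0 0; 1 0 0 0 0 0 0; 1 0 0 0 0 0 0; 1 0 0 0 0 0 0; 1 0 0 0 0 0 0"
}}

```text
time_s: 5.28
eef_pos: [544.3, -341.0, 42.4]
tcp_rot: [-3.138, -0.004, 1.659]
wrist_force: [-0.7, -0.1, -0.2]
opening: 5.0
gripper_force: 60.1
```

Emit:
{"fn": "move_arm", "kwargs": {
  "targets": "1 0 0 -0.05 0 0 0; 1 0 0 -0.1 0 0 0; 1 0 0 -0.15 0 0 0; 1 0 0 -0.25 0 0 0; 1 0 0 -0.35 0 0 0; 1 0 0 -0.48 0 0 0; 1 0 0 -0.6 0 0 0; 1 0 0 -0.6 0 0 0"
}}

```text
time_s: 5.95
eef_pos: [548.2, -344.2, 203.1]
tcp_rot: [3.135, 0.007, 1.659]
wrist_force: [0.9, -0.9, 0.3]
opening: 4.8
gripper_force: 59.9
```

Run:
```python
from h import *
y=np.radians(-5.6); go([560,-60,200],tool([-np.sin(y),np.cos(y),0],[0,0,-1]))
```

```text
t 6.0 tcp [ 548.2 -344.2  203.1] rpy [3.135 0.007 1.659] F [ 0.9 -0.9  0.3] open 4.8 | shift [1.1284 0.147  0.0059] turn [0.0035 0.0029 0.0887] rows>= 6.8
```

Emit:
{"fn": "move_arm", "kwargs": {
  "targets": "1 0.15 0.02 0 0.004 0.003 0.02; 1 0.3 0.04 0 0.004 0.003 0.04; 1 0.45 0.06 0 0.004 0.003 0.06; 1 0.6 0.09 0 0.004 0.003 0.08; 1 0.75 0.11 0 0.004 0.003 0.089; 1 0.88 0.13 0 0.004 0.003 0.089; 1 0.98 0.14 0 0.004 0.003 0.089; 1 0.98 0.14 0 0.004 0.003 0.089"
}}

```text
time_s: 6.62
eef_pos: [558.2, -90.1, 194.3]
tcp_rot: [-3.129, -0.01, 1.477]
wrist_force: [0.6, 0.1, -0.9]
opening: 4.9
gripper_force: 59.9
```

Run:
```python
from h import *
c=snap('wrist','w5'); s=snap('scene','s5'); print(c['xyz'],get_state()['eef_pos'])
a=cv2.resize(cv2.imread('pics/w5.png'),(640,400)); cv2.imwrite('pics/w5v.png',a)
y=np.radians(-5.6); go([560,-60,200],tool([-np.sin(y),np.cos(y),0],[0,0,-1]))
```

```text
[566.872238   -15.41670382 370.9461899 ] [558.28218891 -93.72391344 194.08250721]
t 6.7 tcp [558.3 -93.7 194.1] rpy [-3.129 -0.008  1.474] F [ 0.2 -1.  -0.6] open 5.0 | shift [ 0.1351 -0.0064 -0.0225] turn [-0.0059 -0.0037  0.0006] rows>= 0.8
```

View pics/w5v.png

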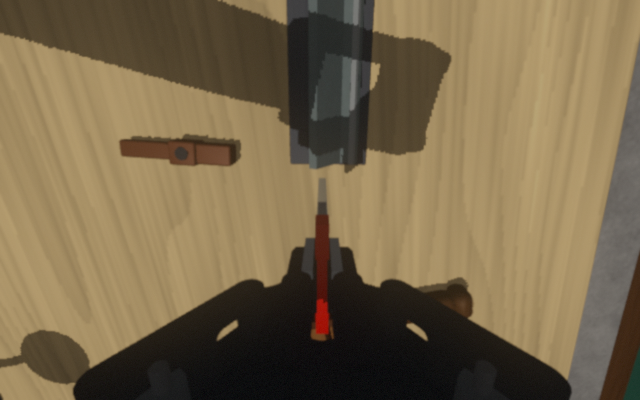

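Wrist: the plate is held upright, centred at column 321. The easel's near end is at rows 150-165, columns 290-367. I'll shift along and overlay the easel model.

Emit:
{"fn": "move_arm", "kwargs": {
  "targets": "1 0.1 -0.003 -0.04 -0.006 -0.004 0; 1 0.2 -0.006 -0.08 -0.006 -0.004 0; 1 0.34 -0.006 -0.08 -0.006 -0.004 0; 1 0.34 -0.006 -0.08 -0.006 -0.004 0; 1 0.34 -0.006 -0.08 -0.006 -0.004 0; 1 0.34 -0.006 -0.08 -0.006 -0.004 0"
}}

```text
time_s: 7.22
eef_pos: [565.3, -10.9, 213.7]
tcp_rot: [-3.14, 0.0, 1.471]
wrist_force: [-0.2, -0.3, 0.1]
opening: 4.8
gripper_force: 59.8
```

```bash
cat > ov.py <<'E'
from h import *
def W(O,yaw,p):
    return np.array([*O,0])+R.from_euler('z',yaw,degrees=True).apply(p)
s30,c30=.5,.8660254
top=(10-28,20+56*c30); led=(10+20*c30,30); lip=(led[0]-3,led[1]+6*c30); li=(10+14*c30-3,20+7+6*c30)
def lines(h=125):
    L=[]
    for x,z in (top,lip,(10,20),li): L.append(((x,-h,z),(x,h,z)))
    for y in(-h,h): L+= [((*[top[0],y,top[1]],),(10,y,20)),((led[0],y,led[1]),(lip[0],y,lip[1]))]
    return L
def draw(f,O,yaw,box,s):
    c=load(f); im=c['color'][:,:,::-1]; u0,v0,w,h=box; im=cv2.resize(im[v0:v0+h,u0:u0+w],None,fx=s,fy=s,interpolation=cv2.INTER_CUBIC)
    for a,b in lines():
        P=[proj(c,W(O,yaw,p)) for p in(a,b)]; P=[tuple(np.round([(u-u0+.5)*s-.5,(v-v0+.5)*s-.5]).astype(int)) for u,v in P]; cv2.line(im,tuple(map(int,P[0])),tuple(map(int,P[1])),(0,255,255),1)
    return im
E
python3 - <<'E'
from ov import *
snap('wrist','w6'); O=(576.4,46.1);Y=-5.62
print(get_state()['eef_pos'])
a=draw('top0',O,Y,(245,145,115,60),3.4); b=draw('scene0',O,Y,(285,195,120,72),3.4); c=draw('w6',O,Y,(240,0,180,260),2)
H=600; l=np.zeros((H,420,3),np.uint8); l[:a.shape[0],:a.shape[1]]=a; l[230:230+b.shape[0],:b.shape[1]]=b
r=np.zeros((H,380,3),np.uint8); r[:c.shape[0],:c.shape[1]]=c
cv2.imwrite('pics/ov1.png',np.hstack([l,r]))
E
```

```text
[565.15804939 -11.17042484 213.54037274]
```

View pics/ov1.png

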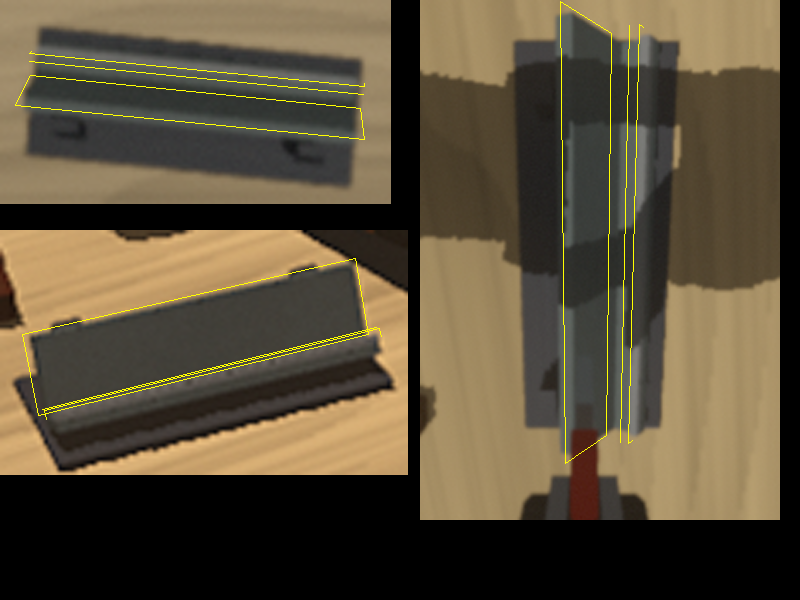

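Overlay: the inner corner matches at wrist columns 606-612, but the face-top edge and lip are a few px off. I'll read intensity profiles across the easel.

Run:
```python
from ov import *
g=lambda f:cv2.cvtColor(load(f)['color'],cv2.COLOR_RGB2GRAY).astype(int)
S,T,Wr=g('scene0'),g('top0'),g('w6')
O=(576.4,46.1);Y=-5.62
for y in(-75,0,75):
    for f,I,ax in(('scene0',S,0),('top0',T,0),('w6',Wr,1)):
        c=load(f); u,v=np.round(proj(c,W(O,Y,[5,y,40]))).astype(int)
        if ax==0: v0=v-20; p=I[v0:v0+48,u-1:u+2].mean(1); print(f,'y',y,'col',u,'rows from',v0,p.astype(int).tolist())
        else: u0=u-32; p=I[v-1:v+2,u0:u0+80].mean(0); print(f,'y',y,'row',v,'cols from',u0,p.astype(int).tolist())
```

```text
scene0 y -75 col 315 rows from 216 [168, 163, 161, 163, 151, 100, 61, 62, 66, 65, 65, 65, 65, 65, 65, 65, 63, 65, 65, 64, 65, 63, 64, 64, 64, 63, 64, 60, 88, 95, 88, 83, 69, 64, 67, 51, 35, 35, 36, 35, 33, 53, 63, 63, 56, 37, 24, 158]
top0 y -75 col 331 rows from 155 [140, 144, 145, 141, 128, 94, 65, 56, 55, 56, 69, 93, 107, 104, 93, 89, 86, 78, 61, 54, 52, 52, 52, 50, 53, 56, 65, 82, 86, 83, 68, 39, 27, 29, 29, 37, 45, 50, 57, 60, 58, 56, 65, 92, 121, 127, 125, 124]
w6 y -75 row 187 cols from 298 [72, 72, 70, 63, 50, 42, 40, 39, 39, 39, 45, 67, 88, 97, 98, 98, 97, 95, 85, 73, 68, 69, 69, 69, 68, 69, 69, 68, 66, 64, 65, 65, 65, 64, 64, 63, 63, 63, 66, 78, 92, 98, 97, 98, 98, 98, 104, 120, 127, 127, 122, 102, 85, 72, 63, 57, 63, 67, 69, 68, 68, 68, 69, 94, 137, 151, 152, 152, 153, 154, 154, 154, 152, 150, 147, 144, 142, 140, 140, 142]
scene0 y 0 col 345 rows from 209 [160, 158, 155, 151, 147, 104, 59, 59, 63, 63, 63, 63, 62, 62, 62, 63, 63, 63, 63, 63, 64, 63, 63, 62, 63, 63, 62, 62, 89, 92, 87, 77, 66, 65, 60, 42, 33, 35, 35, 34, 42, 58, 62, 61, 44, 27, 53, 159]
top0 y 0 col 302 rows
[... 682 characters left out ...]
 65, 65, 66, 66, 65, 65, 63, 65, 89, 92, 85, 75, 65, 67, 58, 40, 34, 35, 35, 33, 47, 61, 65, 57, 37, 24, 153, 183]
top0 y 75 col 272 rows from 150 [136, 137, 133, 120, 89, 63, 56, 55, 57, 69, 91, 107, 103, 93, 88, 86, 80, 64, 54, 53, 53, 52, 53, 52, 54, 65, 80, 85, 84, 75, 61, 57, 56, 54, 55, 56, 56, 56, 58, 58, 57, 63, 90, 121, 131, 135, 136, 136]
w6 y 75 row 60 cols from 299 [34, 32, 32, 33, 32, 32, 33, 31, 35, 43, 46, 46, 47, 46, 46, 51, 59, 53, 45, 44, 45, 44, 43, 45, 46, 47, 47, 48, 46, 48, 50, 51, 51, 47, 45, 46, 45, 45, 46, 48, 48, 52, 54, 58, 63, 55, 49, 49, 49, 53, 58, 59, 59, 58, 58, 56, 51, 46, 45, 40, 37, 36, 37, 37, 36, 36, 36, 39, 53, 66, 71, 70, 69, 70, 71, 71, 70, 70, 69, 68]
```

```bash
cat > fit.py <<'E'
from ov import *
from scipy.optimize import least_squares
Oy=46.1
# edge obs: name -> (view, axis, fixedpix, value)
obs=dict(
 top=[('scene0',0,315,220.9),('scene0',0,345,213.9),('scene0',0,374,205.3),('top0',0,331,181.4),('top0',0,302,178.3),('top0',0,272,175.3),('w6',1,187,316.7),('w6',1,60,316.8)],
 lipin=[('scene0',0,315,243.5),('scene0',0,345,236.5),('scene0',0,374,229.5),('top0',0,331,168.8),('top0',0,302,165.6),('top0',0,272,162.7),('w6',1,187,344.2),('w6',1,60,348.5)],
 lipout=[('top0',0,331,165.6),('top0',0,302,162.4),('top0',0,272,159.4),('w6',1,187,349.3),('w6',1,128,351.5),('w6',1,60,354.8),('scene0',0,315,247.6),('scene0',0,345,240.2),('scene0',0,374,233.3)],
 corner=[('top0',0,331,172.7),('top0',0,302,169.7),('top0',0,272,167.0),('w6',1,187,336.7)])
def pred(c,ax,fix,x,z,yaw,O):
    P=[proj(c,W(O,yaw,[x,y,z])) for y in(-110,0,110)]; P=np.array(P); i=ax
    return np.polyval(np.polyfit(P[:,i],P[:,1-i],2),fix)
C={k:load(k) for k in('scene0','top0','w6')}
names=list(obs)
def res(q,full=False):
    yaw=q[0]; r=[]
    for i,n in enumerate(names):
        x,z=q[1+2*i:3+2*i]
        for v,ax,fix,val in obs[n]: r.append(pred(C[v],ax,fix,x,z,yaw,(576.4,Oy))-val)
    r.append((q[-1]-20)*.05); return np.array(r)
s=least_squares(res,[-5.6,-18,68,19,32,24,35,10,20],loss='soft_l1')
print('yaw',s.x[0].round(2)); r=res(s.x); k=0
for i,n in enumerate(names): m=len(obs[n]); print(n,s.x[1+2*i:3+2*i].round(1),r[k:k+m].round(1)); k+=m
E
python3 fit.py
python3 - <<'E'
from ov import *; print(top,li,lip)
E
```

```text
yaw -6.06
top [-11.9  71.2] [-0.5 -0.2  1.8 -0.4 -0.4 -0.5 -0.4 -0.3]
lipin [24.1 33.6] [ 0.1 -0.1 -0.  -0.4 -0.3 -0.6 -0.2 -0.4]
lipout [31.9 28.9] [-0.   0.1 -0.1  0.2  0.3 -0.5 -0.1  0.1 -0. ]
corner [15.2 16.4] [ 0.1  0.  -0.4 -0.2]
(-18, 68.4974224) (19.1243556, 32.1961524) (24.320508, 35.1961524)
```

```bash
cat >> h.py <<'E'
EO=np.array([581.7,45.5,0]); EY=-5.9
ER=R.from_euler('z',EY,degrees=True)
PZ=np.array([-.5,0,.8660254]); PN=np.array([.8660254,0,.5])
EROT=tool(ER.apply([0,1,0]),ER.apply(-PZ))
def place(y,up,n,off=34.4,zc=1.0): go(EO+ER.apply(np.array([12.6,y,21.5+zc])+(off+up)*PZ+n*PN),EROT)
E
python3 - <<'E'
from h import *
place(-75,80,8)
E
```

```text
t 7.3 tcp [565.2 -11.2 213.5] rpy [-3.14   0.     1.471] F [ 1.2 -0.3  0.1] open 4.8 | shift [-0.0673 -0.1079  0.352 ] turn [-0.2507 -0.0003  0.0014] rows>= 4.2
```

Emit:
{"fn": "move_arm", "kwargs": {
  "targets": "1 -0.02 -0.03 0 -0.05 0 0; 1 -0.04 -0.06 0.05 -0.1 0 0; 1 -0.06 -0.09 0.12 -0.15 0 0; 1 -0.067 -0.108 0.2 -0.2 0 0; 1 -0.067 -0.108 0.28 -0.25 0 0.001; 1 -0.067 -0.108 0.352 -0.251 0 0.001; 1 -0.067 -0.108 0.352 -0.251 0 0.001; 1 -0.067 -0.108 0.352 -0.251 0 0.001"
}}

```text
time_s: 7.93
eef_pos: [535.9, -24.8, 124.9]
tcp_rot: [2.619, -0.001, 1.468]
wrist_force: [0.6, -1.2, -0.2]
opening: 4.9
gripper_force: 59.8
```

Run:
```python
from h import *
place(-75,10,4)
```

```text
t 7.9 tcp [535.9 -24.8 124.9] rpy [ 2.619e+00 -1.000e-03  1.468e+00] F [ 0.6 -1.2 -0.2] open 4.9 | shift [-0.0019 -0.0122  0.279 ] turn [-0.0004 -0.0005  0.0001] rows>= 1.7
```

Emit:
{"fn": "move_arm", "kwargs": {
  "targets": "1 -0.002 -0.012 0.07 0 0 0; 1 -0.002 -0.012 0.14 0 0 0; 1 -0.002 -0.012 0.2 0 0 0; 1 -0.002 -0.012 0.25 0 0 0; 1 -0.002 -0.012 0.279 0 0 0; 1 -0.002 -0.012 0.279 0 0 0; 1 -0.002 -0.012 0.279 0 0 0; 1 -0.002 -0.012 0.279 0 0 0"
}}

```text
time_s: 8.6
eef_pos: [570.0, -27.8, 65.7]
tcp_rot: [2.615, -0.001, 1.47]
wrist_force: [0.3, 0.2, -0.6]
opening: 5.1
gripper_force: 59.9
```

Run:
```python
from h import *
snap('wrist','w7'); snap('scene','s7'); snap('top','t7')
place(-75,0,3)
a=cv2.resize(cv2.imread('pics/s7.png')[160:270,275:415],None,fx=3,fy=3,interpolation=2)
b=cv2.resize(cv2.imread('pics/w7.png')[60:260,230:410],None,fx=2,fy=2,interpolation=2)
h=max(a.shape[0],b.shape[0]);p=lambda i:cv2.copyMakeBorder(i,0,h-i.shape[0],0,0,0)
cv2.imwrite('pics/j7.png',np.hstack([p(a),p(b)]))
```

```text
t 8.8 tcp [569.3 -27.5  65.1] rpy [ 2.615e+00 -1.000e-03  1.470e+00] F [-0.2 -0.4 -0.7] open 4.7 | shift [-0.0045 -0.0128  0.0446] turn [ 0.0013 -0.0009  0.0009] rows>= 0.3
```

View pics/j7.png

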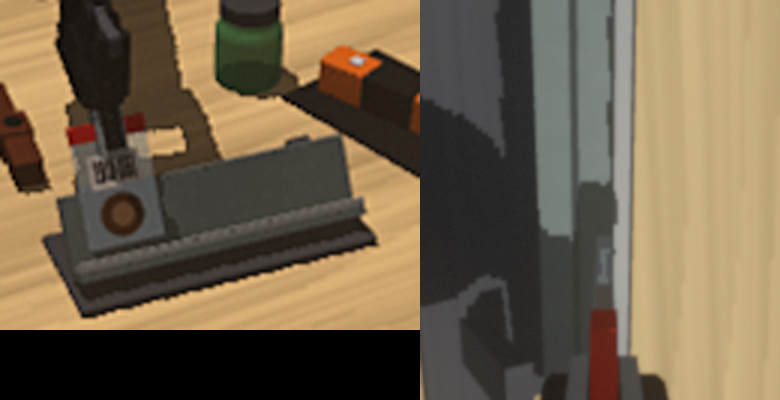

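Scene crop shows the red plate just above the ledge, parallel to the face with the label outward. The wrist crop shows its lower edge between the face and the lip. I'll lower it.

Emit:
{"fn": "move_arm", "kwargs": {
  "targets": "1 -0.004 -0.014 0.01 0.001 -0.001 0.001; 1 -0.004 -0.014 0.018 0.001 -0.001 0.001; 1 -0.004 -0.014 0.026 0.001 -0.001 0.001; 1 -0.004 -0.014 0.032 0.001 -0.001 0.001; 1 -0.004 -0.014 0.038 0.001 -0.001 0.001; 1 -0.004 -0.014 0.042 0.001 -0.001 0.001; 1 -0.004 -0.014 0.042 0.001 -0.001 0.001; 1 -0.004 -0.014 0.042 0.001 -0.001 0.001"
}}

```text
time_s: 9.42
eef_pos: [570.8, -28.6, 52.8]
tcp_rot: [2.619, -0.0, 1.468]
wrist_force: [-0.8, -0.2, -0.8]
opening: 5.0
gripper_force: 59.9
```

Run:
```python
from h import *
place(-75,0,0)
```

```text
t 9.4 tcp [570.8 -28.6  52.8] rpy [ 2.619 -0.     1.468] F [-0.8 -0.2 -0.8] open 5.0 | shift [-0.0009 -0.0058 -0.001 ] turn [-0.0007 -0.     -0.0002] rows>= 0.0
```

Emit:
{"fn": "move_arm", "kwargs": {
  "targets": "1 0 0 0.003 0 0 0; 1 0 0 0.006 0 0 0; 1 0 0 0.009 0 0 0; 1 0 0 0.012 0 0 0; 1 0 0 0.012 0 0 0; 1 0 0 0.012 0 0 0"
}}

```text
time_s: 9.92
eef_pos: [572.4, -28.9, 52.5]
tcp_rot: [2.62, 0.0, 1.468]
wrist_force: [-19.8, 1.1, 19.8]
opening: 4.9
gripper_force: 64.2
```

Emit:
{"fn": "move_arm", "kwargs": {
  "targets": "1 0 0 -0.005 0 0 0; 1 0 0 -0.008 0 0 0; 1 0 -0.004 -0.008 0 0 0; 1 0 -0.008 -0.008 0 0 0; 1 0 -0.012 -0.008 0 0 0; 1 0 -0.012 -0.008 0 0 0"
}}

```text
time_s: 10.42
eef_pos: [569.9, -28.5, 51.6]
tcp_rot: [2.616, -0.0, 1.467]
wrist_force: [4.6, 0.7, -1.2]
opening: 4.9
gripper_force: 59.5
```

Run:
```python
from h import *
place(-75,0,0); f=get_state()['wrist_force']; print(ER.inv().apply(f)@PZ,ER.inv().apply(f)@PN)
```

```text
t 10.4 tcp [569.9 -28.5  51.6] rpy [ 2.616 -0.     1.467] F [ 4.6  0.7 -1.2] open 4.9 | shift [-0.0006 -0.0003 -0.0035] turn [ 0.001   0.0001 -0.0002] rows>= 0.0
-3.3158382562236195 3.3321049178205575
```

Emit:
{"fn": "move_arm", "kwargs": {
  "targets": "1 0 0 0.003 0 0 0; 1 0 0 0.004 0 0 0; 1 0 0 0.004 0 0 0; 0.5 0 0 0.004 0 0 0; 0.4 0 0 0.004 0 0 0; 0.4 0 0 0.004 0 0 0; 0.4 0 0 0.004 0 0 0; 0.4 0 0 0.004 0 0 0"
}}

```text
time_s: 11.08
eef_pos: [568.7, -28.3, 49.0]
tcp_rot: [2.62, -0.0, 1.468]
wrist_force: [-0.1, 0.5, 0.4]
opening: 25.7
gripper_force: 0.0
```

Emit:
{"fn": "move_arm", "kwargs": {
  "targets": "0.4 0 0 -0.04 0 0 0; 0.4 0 0 -0.1 0 0 0; 0.4 0 0 -0.2 0 0 0; 0.4 0 0 -0.3 0 0 0; 0.4 0 0 -0.4 0 0 0; 0.4 0 0 -0.5 0 0 0; 0.4 0 0 -0.5 0 0 0"
}}

```text
time_s: 11.67
eef_pos: [508.7, -22.3, 164.3]
tcp_rot: [2.61, 0.001, 1.468]
wrist_force: [0.8, -0.9, 1.7]
opening: 25.4
gripper_force: 0.0
```

Run:
```python
from h import *
from caps import caps
c=snap('scene','s8'); snap('wrist','w8')
caps(c,(280,150,420,270),103)
pts=[EO+ER.apply(np.array([12.6,-75+d,22])+95*PZ) for d in(-30,30)]
print([np.round(proj(c,p),1) for p in pts]); h=cv2.cvtColor(c['color'],cv2.COLOR_RGB2HSV).astype(int)
m=((h[...,0]<8)|(h[...,0]>172))&(h[...,1]>150)&(h[...,2]>90); m[:150]=0;m[260:]=0;m[:,:285]=0;m[:,345:]=0; v,u=np.nonzero(m); print(u.min(),u.max(),v.min(),v.max(),u.mean(),v.mean())
y=np.radians(5); go([502.6,-345.6,140],tool([-np.sin(y),np.cos(y),0],[0,0,-1]))
```

```text
red 132 [548.6 -29.5] ctr [548.6 -29.7] yaw -4.24 len 59.1
yellow none 0
blue none 0
[array([297.2, 207.8]), array([321.9, 202.4])]
297 322 203 213 309.87012987012986 207.80519480519482
t 11.8 tcp [507.6 -22.1 159.3] rpy [2.617 0.    1.468] F [-0.1 -0.1 -0.3] open 25.6 | shift [-1.2892  0.0596  0.1238] turn [ 0.2499  0.024  -0.0889] rows>= 7.8
```

Emit:
{"fn": "move_arm", "kwargs": {
  "targets": "0.2 -0.1 0.03 0.03 0.06 0.006 -0.022; 0.2 -0.25 0.03 0.03 0.12 0.012 -0.044; 0.2 -0.4 0.03 0.05 0.18 0.018 -0.066; 0.2 -0.55 0.04 0.07 0.25 0.024 -0.089; 0.2 -0.7 0.04 0.07 0.25 0.024 -0.089; 0.2 -0.85 0.04 0.08 0.25 0.024 -0.089; 0.2 -0.98 0.05 0.09 0.25 0.024 -0.089; 0.2 -0.98 0.05 0.09 0.25 0.024 -0.089"
}}

```text
time_s: 12.43
eef_pos: [502.8, -272.6, 141.4]
tcp_rot: [-3.135, -0.002, 1.653]
wrist_force: [0.5, 0.3, 0.4]
opening: 34.5
gripper_force: 0.0
```

Run:
```python
from h import *
y=np.radians(5); go([502.6,-344.6,130],tool([-np.sin(y),np.cos(y),0],[0,0,-1]))
```

```text
t 12.4 tcp [ 502.8 -272.6  141.4] rpy [-3.135e+00 -2.000e-03  1.653e+00] F [0.5 0.3 0.4] open 34.5 | shift [-0.2872 -0.0241  0.0451] turn [-0.0033 -0.0009 -0.0022] rows>= 1.7
```

Emit:
{"fn": "move_arm", "kwargs": {
  "targets": "0.2 -0.1 -0.008 0.02 -0.003 -0.001 -0.002; 0.2 -0.2 -0.016 0.045 -0.003 -0.001 -0.002; 0.2 -0.287 -0.024 0.045 -0.003 -0.001 -0.002; 0.2 -0.287 -0.024 0.045 -0.003 -0.001 -0.002; 0.2 -0.287 -0.024 0.045 -0.003 -0.001 -0.002; 0.2 -0.287 -0.024 0.045 -0.003 -0.001 -0.002; 0.2 -0.287 -0.024 0.045 -0.003 -0.001 -0.002"
}}

```text
time_s: 13.02
eef_pos: [504.1, -338.6, 132.5]
tcp_rot: [3.139, -0.0, 1.664]
wrist_force: [0.2, 0.2, -0.3]
opening: 34.3
gripper_force: 0.0
```

Run:
```python
from caps import *
c=snap('wrist','w9'); caps(c,(150,120,420,300))
y=np.radians(5); go([502.6,-344.6,41],tool([-np.sin(y),np.cos(y),0],[0,0,-1]))
```

```text
red none 0
yellow 373 [ 503.7 -355.8] ctr [ 503.7 -355.7] yaw 4.61 len 40.6
blue 425 [ 460.9 -346.3] ctr [ 460.8 -345. ] yaw 5.04 len 52.7
t 13.1 tcp [ 504.2 -338.7  132.9] rpy [3.139 0.    1.664] F [ 0.  -0.1  0.8] open 34.1 | shift [-0.0229 -0.0097  0.3675] turn [0.0015 0.0002 0.0027] rows>= 2.2
```

Emit:
{"fn": "move_arm", "kwargs": {
  "targets": "0.2 -0.022 -0.009 0.05 0.001 0 0.002; 0.2 -0.022 -0.009 0.15 0.001 0 0.002; 0.2 -0.022 -0.009 0.25 0.001 0 0.002; 0.2 -0.022 -0.009 0.33 0.001 0 0.002; 0.2 -0.022 -0.009 0.367 0.001 0 0.002; 0.2 -0.022 -0.009 0.367 0.001 0 0.002; 0.2 -0.022 -0.009 0.367 0.001 0 0.002; 0.2 -0.022 -0.009 0.367 0.001 0 0.002"
}}

```text
time_s: 13.73
eef_pos: [503.7, -346.4, 43.2]
tcp_rot: [3.138, 0.003, 1.658]
wrist_force: [-0.4, -0.8, 0.5]
opening: 34.1
gripper_force: 0.0
```

Emit:
{"fn": "move_arm", "kwargs": {
  "targets": "0.2 0 0 0 0 0 0; 1 0 0 0 0 0 0; 1 0 0 0 0 0 0; 1 0 0 0 0 0 0; 1 0 0 0 0 0 0; 1 0 0 0 0 0 0; 1 0 0 0 0 0 0; 1 0 0 0 0 0 0"
}}

```text
time_s: 14.4
eef_pos: [503.4, -346.3, 42.9]
tcp_rot: [3.139, 0.003, 1.658]
wrist_force: [-0.1, 0.0, 5.3]
opening: 4.8
gripper_force: 60.2
```

Emit:
{"fn": "move_arm", "kwargs": {
  "targets": "1 0 0 -0.05 0 0 0; 1 0 0 -0.1 0 0 0; 1 0 0 -0.15 0 0 0; 1 0 0 -0.25 0 0 0; 1 0 0 -0.35 0 0 0; 1 0 0 -0.48 0 0 0; 1 0 0 -0.6 0 0 0; 1 0 0 -0.6 0 0 0"
}}

```text
time_s: 15.07
eef_pos: [505.6, -348.2, 201.7]
tcp_rot: [3.13, 0.011, 1.658]
wrist_force: [0.4, -0.1, 0.6]
opening: 5.1
gripper_force: 59.3
```

Run:
```python
from h import *
place(0,100,8,34.9)
```

```text
t 15.1 tcp [ 505.6 -348.2  201.7] rpy [3.13  0.011 1.658] F [ 0.4 -0.1  0.6] open 5.1 | shift [1.5811 0.2504 0.218 ] turn [-0.2434 -0.019   0.0902] rows>= 9.7
```

Emit:
{"fn": "move_arm", "kwargs": {
  "targets": "1 0.15 0.02 0 0 0 0.02; 1 0.3 0.04 0 0 0 0.04; 1 0.45 0.06 0 0 0 0.06; 1 0.6 0.09 0 0 0 0.08; 1 0.75 0.11 0 0 0 0.09; 1 0.88 0.13 0 0 0 0.09; 1 0.96 0.14 0 0 0 0.09; 1 0.96 0.14 0 0 0 0.09"
}}

```text
time_s: 15.73
eef_pos: [516.2, -99.8, 192.1]
tcp_rot: [3.139, -0.0, 1.474]
wrist_force: [-0.6, -0.4, -1.5]
opening: 4.7
gripper_force: 59.3
```

Run:
```python
from h import *
place(0,85,7,34.9)
```

```text
t 15.7 tcp [516.2 -99.8 192.1] rpy [ 3.139 -0.     1.474] F [-0.6 -0.4 -1.5] open 4.7 | shift [0.6047 0.0392 0.2492] turn [-0.249 -0.001  0.003] rows>= 4.2
```

Emit:
{"fn": "move_arm", "kwargs": {
  "targets": "1 0.15 0.01 0 -0.03 0 0; 1 0.3 0.02 0 -0.08 0 0.001; 1 0.45 0.03 0.02 -0.13 0 0.002; 1 0.57 0.039 0.08 -0.18 -0.001 0.003; 1 0.605 0.039 0.15 -0.23 -0.001 0.003; 1 0.605 0.039 0.22 -0.249 -0.001 0.003; 1 0.605 0.039 0.249 -0.249 -0.001 0.003; 1 0.605 0.039 0.249 -0.249 -0.001 0.003"
}}

```text
time_s: 16.4
eef_pos: [539.3, 45.7, 126.2]
tcp_rot: [2.624, 0.002, 1.463]
wrist_force: [-0.4, 0.1, -0.7]
opening: 4.7
gripper_force: 59.2
```

Run:
```python
from h import *
place(0,10,3,34.9)
```

```text
t 16.4 tcp [539.3  45.7 126.2] rpy [2.624e+00 2.000e-03 1.463e+00] F [-0.4  0.1 -0.7] open 4.7 | shift [ 0.0178 -0.004   0.289 ] turn [-0.0028  0.002  -0.0014] rows>= 1.7
```

Emit:
{"fn": "move_arm", "kwargs": {
  "targets": "1 0.01 -0.004 0.07 -0.003 0.002 -0.001; 1 0.018 -0.004 0.14 -0.003 0.002 -0.001; 1 0.018 -0.004 0.2 -0.003 0.002 -0.001; 1 0.018 -0.004 0.25 -0.003 0.002 -0.001; 1 0.018 -0.004 0.28 -0.003 0.002 -0.001; 1 0.018 -0.004 0.289 -0.003 0.002 -0.001; 1 0.018 -0.004 0.289 -0.003 0.002 -0.001; 1 0.018 -0.004 0.289 -0.003 0.002 -0.001"
}}

```text
time_s: 17.07
eef_pos: [577.9, 46.2, 67.3]
tcp_rot: [2.611, -0.001, 1.467]
wrist_force: [0.2, -0.5, -0.4]
opening: 5.3
gripper_force: 59.3
```

Run:
```python
from h import *
place(0,0,2,34.9)
```

```text
t 17.1 tcp [577.9  46.2  67.3] rpy [ 2.611e+00 -1.000e-03  1.467e+00] F [ 0.2 -0.5 -0.4] open 5.3 | shift [-0.0013 -0.0251  0.0483] turn [ 0.0035 -0.0002 -0.0008] rows>= 0.3
```

Emit:
{"fn": "move_arm", "kwargs": {
  "targets": "1 -0.001 -0.02 0 0.003 0 -0.001; 1 -0.001 -0.02 0.005 0.003 0 -0.001; 1 -0.001 -0.02 0.015 0.003 0 -0.001; 1 -0.001 -0.02 0.025 0.003 0 -0.001; 1 -0.001 -0.02 0.035 0.003 0 -0.001; 1 -0.001 -0.02 0.042 0.003 0 -0.001; 1 -0.001 -0.02 0.042 0.003 0 -0.001; 1 -0.001 -0.02 0.042 0.003 0 -0.001"
}}

```text
time_s: 17.73
eef_pos: [577.8, 46.3, 54.1]
tcp_rot: [2.619, -0.0, 1.469]
wrist_force: [-0.1, 0.1, -0.3]
opening: 5.0
gripper_force: 59.3
```

Run:
```python
from h import *
place(0,0,0,34.9)
```

```text
t 17.7 tcp [577.8  46.3  54.1] rpy [ 2.619 -0.     1.469] F [-0.1  0.1 -0.3] open 5.0 | shift [-0.0016 -0.0058  0.003 ] turn [-0.0004 -0.0004  0.0005] rows>= 0.0
```

Move to face contact and down lightly.

Emit:
{"fn": "move_arm", "kwargs": {
  "targets": "1 -0.001 -0.004 0.002 0 0 0; 1 -0.001 -0.008 0.004 0 0 0; 1 -0.001 -0.009 0.006 0 0 0; 1 -0.001 -0.009 0.008 0 0 0; 1 -0.001 -0.009 0.008 0 0 0; 1 -0.001 -0.009 0.008 0 0 0"
}}

```text
time_s: 18.23
eef_pos: [577.4, 46.1, 52.0]
tcp_rot: [2.617, -0.0, 1.469]
wrist_force: [2.1, -0.1, -0.6]
opening: 5.2
gripper_force: 59.3
```

Run:
```python
from h import *
place(0,0,0,34.9); f=get_state()['wrist_force']; print(ER.inv().apply(f)@PZ,ER.inv().apply(f)@PN)
```

```text
t 18.2 tcp [577.4  46.1  52. ] rpy [ 2.617 -0.     1.469] F [ 2.1 -0.1 -0.6] open 5.2 | shift [-0.0007 -0.0005 -0.0034] turn [ 0.0004 -0.0004  0.0004] rows>= 0.0
-1.6244268700086175 1.521282038722766
```

Emit:
{"fn": "move_arm", "kwargs": {
  "targets": "1 0 0 0.003 0 0 0; 1 0 0 0.005 0 0 0; 1 0 0 0.005 0 0 0; 0.5 0 0 0.005 0 0 0; 0.4 0 0 0.005 0 0 0; 0.4 0 0 0.005 0 0 0; 0.4 0 0 0.005 0 0 0; 0.4 0 0 0.005 0 0 0"
}}

```text
time_s: 18.9
eef_pos: [577.2, 46.1, 49.9]
tcp_rot: [2.619, -0.0, 1.469]
wrist_force: [0.6, 0.6, 0.0]
opening: 25.6
gripper_force: 0.0
```

Emit:
{"fn": "move_arm", "kwargs": {
  "targets": "0.4 0 0 -0.04 0 0 0; 0.4 0 0 -0.1 0 0 0; 0.4 0 0 -0.2 0 0 0; 0.4 0 0 -0.3 0 0 0; 0.4 0 0 -0.4 0 0 0; 0.4 0 0 -0.5 0 0 0; 0.4 0 0 -0.5 0 0 0"
}}

```text
time_s: 19.48
eef_pos: [517.0, 52.7, 165.0]
tcp_rot: [2.609, -0.001, 1.47]
wrist_force: [1.1, -0.8, 0.8]
opening: 25.8
gripper_force: 0.0
```

```bash
cat > chk.py <<'E'
from h import *
def chk(f,box,ys):
    c=load(f); h=cv2.cvtColor(c['color'],cv2.COLOR_RGB2HSV).astype(int); u0,v0,u1,v1=box
    for n,y,rg in zip('ryb',ys,[lambda H:(H<8)|(H>172),lambda H:(H>22)&(H<33),lambda H:(H>105)&(H<122)]):
        m=rg(h[...,0])&(h[...,1]>140)&(h[...,2]>90); b=np.zeros_like(m); b[v0:v1,u0:u1]=m[v0:v1,u0:u1]
        k,l,st,ce=cv2.connectedComponentsWithStats(b.astype(np.uint8))
        if k<2: print(n,'none');continue
        i=1+st[1:,4].argmax(); x,yy,w,hh,a=st[i]
        print(n,'u',x,x+w,'v',yy,yy+hh,'area',a,'pred',[np.round(proj(c,EO+ER.apply(np.array([12.6,y+d,22])+95*PZ)),1).tolist() for d in(-30,30)])
E
python3 - <<'E'
from chk import *
snap('scene','s10'); chk('s10',(285,150,420,260),(-75,0,75))
y=np.radians(5); go([461.6,-347.6,140],tool([-np.sin(y),np.cos(y),0],[0,0,-1]))
E
```

```text
r u 297 323 v 203 214 area 137 pred [[297.2, 207.8], [321.9, 202.4]]
y none
b none
t 19.5 tcp [516.7  52.5 162.5] rpy [ 2.612e+00 -1.000e-03  1.469e+00] F [-0.4  0.1 -0.7] open 25.3 | shift [-1.6147 -0.094   0.0478] turn [ 0.2522  0.0235 -0.0881] rows>= 9.7
```

Run:
```python
from chk import *
c=load('s10'); p=[proj(c,EO+ER.apply(np.array([12.6,d,22])+91*PZ+3*PN)) for d in(-30,-20,-10,0,10,20,30)]
for u,v in p: print(round(u),round(v),[c['color'][int(round(v))+k,int(round(u))].tolist() for k in(-3,-1,1,3,6)])
```

```text
329 203 [[82, 63, 41], [144, 110, 21], [116, 88, 19], [91, 68, 15], [188, 150, 103]]
333 202 [[69, 55, 44], [162, 125, 25], [139, 106, 23], [144, 109, 15], [97, 92, 83]]
337 201 [[220, 178, 126], [144, 109, 18], [139, 107, 24], [144, 109, 18], [98, 93, 84]]
341 200 [[216, 176, 121], [120, 91, 17], [140, 107, 24], [143, 108, 18], [97, 92, 85]]
345 199 [[217, 175, 122], [123, 94, 21], [140, 107, 23], [142, 108, 19], [97, 92, 85]]
349 199 [[144, 111, 74], [141, 109, 23], [139, 106, 22], [130, 103, 37], [98, 92, 83]]
353 198 [[119, 92, 62], [96, 74, 34], [118, 90, 32], [119, 95, 36], [98, 92, 81]]
```

Emit:
{"fn": "move_arm", "kwargs": {
  "targets": "0.2 -0.1 -0.005 0 0.06 0.006 -0.022; 0.2 -0.25 -0.01 0 0.12 0.012 -0.044; 0.2 -0.4 -0.02 0 0.18 0.018 -0.066; 0.2 -0.55 -0.03 0 0.25 0.023 -0.088; 0.2 -0.7 -0.04 0 0.252 0.023 -0.088; 0.2 -0.85 -0.05 0 0.252 0.023 -0.088; 0.2 -0.98 -0.06 0 0.252 0.023 -0.088; 0.2 -0.98 -0.06 0 0.252 0.023 -0.088"
}}

```text
time_s: 20.2
eef_pos: [476.2, -194.6, 148.7]
tcp_rot: [-3.131, 0.0, 1.652]
wrist_force: [-0.2, 0.0, -0.4]
opening: 34.2
gripper_force: 0.0
```

Run:
```python
from h import *
y=np.radians(5); go([461.2,-348.4,130],tool([-np.sin(y),np.cos(y),0],[0,0,-1]))
```

```text
t 20.2 tcp [ 476.2 -194.6  148.7] rpy [-3.131  0.     1.652] F [-0.2  0.  -0.4] open 34.2 | shift [-0.6082 -0.1085  0.076 ] turn [-0.0048  0.0001 -0.0031] rows>= 3.7
```

Emit:
{"fn": "move_arm", "kwargs": {
  "targets": "0.2 -0.13 -0.025 0 -0.005 0 -0.003; 0.2 -0.27 -0.05 0.02 -0.005 0 -0.003; 0.2 -0.4 -0.08 0.04 -0.005 0 -0.003; 0.2 -0.52 -0.1 0.06 -0.005 0 -0.003; 0.2 -0.608 -0.108 0.076 -0.005 0 -0.003; 0.2 -0.608 -0.108 0.076 -0.005 0 -0.003; 0.2 -0.608 -0.108 0.076 -0.005 0 -0.003; 0.2 -0.608 -0.108 0.076 -0.005 0 -0.003"
}}

```text
time_s: 20.87
eef_pos: [463.5, -342.6, 131.1]
tcp_rot: [3.139, -0.002, 1.664]
wrist_force: [-0.1, -0.1, 0.4]
opening: 34.1
gripper_force: 0.0
```

Run:
```python
from caps import *
c=snap('wrist','w11'); caps(c,(150,120,420,300))
y=np.radians(5); go([461.0,-348.4,41.5],tool([-np.sin(y),np.cos(y),0],[0,0,-1]))
```

```text
red none 0
yellow none 0
blue 254 [ 461.9 -360. ] ctr [ 461.8 -358.9] yaw 4.99 len 36.8
t 20.9 tcp [ 463.8 -342.5  131.6] rpy [ 3.138e+00 -1.000e-03  1.665e+00] F [ 0.6 -0.5  0.3] open 34.3 | shift [-0.023  -0.0145  0.3602] turn [ 0.0017 -0.0005  0.0031] rows>= 2.2
```

Emit:
{"fn": "move_arm", "kwargs": {
  "targets": "0.2 -0.022 -0.014 0.05 0.001 0 0.003; 0.2 -0.022 -0.014 0.15 0.001 0 0.003; 0.2 -0.022 -0.014 0.25 0.001 0 0.003; 0.2 -0.022 -0.014 0.33 0.001 0 0.003; 0.2 -0.022 -0.014 0.36 0.001 0 0.003; 0.2 -0.022 -0.014 0.36 0.001 0 0.003; 0.2 -0.022 -0.014 0.36 0.001 0 0.003; 0.2 -0.022 -0.014 0.36 0.001 0 0.003"
}}

```text
time_s: 21.58
eef_pos: [462.1, -350.3, 44.0]
tcp_rot: [3.138, 0.002, 1.658]
wrist_force: [0.1, -0.2, -0.1]
opening: 34.4
gripper_force: 0.0
```

Emit:
{"fn": "move_arm", "kwargs": {
  "targets": "0.2 0 0 0 0 0 0; 1 0 0 0 0 0 0; 1 0 0 0 0 0 0; 1 0 0 0 0 0 0; 1 0 0 0 0 0 0; 1 0 0 0 0 0 0; 1 0 0 0 0 0 0; 1 0 0 0 0 0 0"
}}

```text
time_s: 22.25
eef_pos: [461.7, -350.2, 43.5]
tcp_rot: [3.138, 0.002, 1.657]
wrist_force: [-0.3, -0.5, 5.5]
opening: 4.8
gripper_force: 60.3
```

Emit:
{"fn": "move_arm", "kwargs": {
  "targets": "1 0 0 -0.05 0 0 0; 1 0 0 -0.1 0 0 0; 1 0 0 -0.15 0 0 0; 1 0 0 -0.25 0 0 0; 1 0 0 -0.35 0 0 0; 1 0 0 -0.48 0 0 0; 1 0 0 -0.6 0 0 0; 1 0 0 -0.6 0 0 0"
}}

```text
time_s: 22.92
eef_pos: [463.8, -352.4, 202.1]
tcp_rot: [3.13, 0.011, 1.657]
wrist_force: [0.5, -0.4, 0.9]
opening: 4.9
gripper_force: 59.3
```

Run:
```python
from h import *
place(75,85,7,35)
```

```text
t 22.9 tcp [ 463.8 -352.4  202.1] rpy [3.13  0.011 1.657] F [ 0.5 -0.4  0.9] open 4.9 | shift [1.8735 0.4987 0.2739] turn [-0.2434 -0.0191  0.0896] rows>= 11.7
```

Emit:
{"fn": "move_arm", "kwargs": {
  "targets": "1 0.14 0.03 0 0 0 0.02; 1 0.28 0.06 0 0 0 0.04; 1 0.42 0.09 0 0 0 0.06; 1 0.56 0.13 0 0 0 0.08; 1 0.7 0.17 0 0 0 0.09; 1 0.84 0.21 0 0 0 0.09; 1 0.97 0.24 0 0 0 0.09; 1 0.97 0.24 0 0 0 0.09"
}}

```text
time_s: 23.58
eef_pos: [499.9, -97.8, 193.1]
tcp_rot: [3.139, -0.003, 1.475]
wrist_force: [-0.4, -0.2, -1.2]
opening: 5.1
gripper_force: 59.3
```

Run:
```python
from h import *
place(75,85,6,35.5)
```

```text
t 23.6 tcp [499.9 -97.8 193.1] rpy [ 3.139e+00 -3.000e-03  1.475e+00] F [-0.4 -0.2 -1.2] open 5.1 | shift [0.9024 0.1024 0.2555] turn [-0.2486 -0.0021  0.0029] rows>= 5.7
```

Emit:
{"fn": "move_arm", "kwargs": {
  "targets": "1 0.16 0.02 0 -0.03 0 0; 1 0.32 0.04 0 -0.08 0 0.001; 1 0.48 0.06 0 -0.13 0 0.002; 1 0.64 0.08 0.02 -0.18 -0.001 0.003; 1 0.79 0.1 0.06 -0.23 -0.002 0.003; 1 0.902 0.102 0.14 -0.249 -0.002 0.003; 1 0.902 0.102 0.22 -0.249 -0.002 0.003; 1 0.902 0.102 0.255 -0.249 -0.002 0.003"
}}

```text
time_s: 24.25
eef_pos: [545.2, 120.2, 125.1]
tcp_rot: [2.623, 0.004, 1.465]
wrist_force: [-0.4, -0.6, -1.3]
opening: 5.0
gripper_force: 59.3
```

Emit:
{"fn": "move_arm", "kwargs": {
  "targets": "1 0 0 0 0 0 0; 1 0 0 0 0 0 0; 1 0 0 0 0 0 0"
}}

```text
time_s: 24.5
eef_pos: [549.5, 117.9, 130.9]
tcp_rot: [2.615, 0.002, 1.46]
wrist_force: [0.3, -0.6, -0.2]
opening: 4.8
gripper_force: 59.3
```

Run:
```python
from h import *
place(75,10,2,35.5)
```

```text
t 24.5 tcp [549.5 117.9 130.9] rpy [2.615e+00 2.000e-03 1.460e+00] F [ 0.3 -0.6 -0.2] open 4.8 | shift [ 0.0268 -0.0296  0.2975] turn [ 0.0013  0.0027 -0.0029] rows>= 1.8
```

Emit:
{"fn": "move_arm", "kwargs": {
  "targets": "1 0.01 -0.015 0.05 0.001 0.003 -0.003; 1 0.02 -0.03 0.12 0.001 0.003 -0.003; 1 0.027 -0.03 0.18 0.001 0.003 -0.003; 1 0.027 -0.03 0.24 0.001 0.003 -0.003; 1 0.027 -0.03 0.28 0.001 0.003 -0.003; 1 0.027 -0.03 0.297 0.001 0.003 -0.003; 1 0.027 -0.03 0.297 0.001 0.003 -0.003; 1 0.027 -0.03 0.297 0.001 0.003 -0.003"
}}

```text
time_s: 25.17
eef_pos: [580.2, 121.6, 62.1]
tcp_rot: [2.618, -0.0, 1.469]
wrist_force: [-0.1, 0.6, -2.0]
opening: 5.0
gripper_force: 59.3
```

Run:
```python
from h import *
place(75,0,1.5,35.5)
```

```text
t 25.2 tcp [580.2 121.6  62.1] rpy [ 2.618 -0.     1.469] F [-0.1  0.6 -2. ] open 5.0 | shift [-0.0022  0.0026  0.0389] turn [-0.0002 -0.0005  0.0005] rows>= 0.2
```

Emit:
{"fn": "move_arm", "kwargs": {
  "targets": "1 -0.002 0.002 0.008 0 0 0; 1 -0.002 0.002 0.016 0 0 0; 1 -0.002 0.002 0.024 0 0 0; 1 -0.002 0.002 0.032 0 0 0; 1 -0.002 0.002 0.038 0 0 0; 1 -0.002 0.002 0.038 0 0 0; 1 -0.002 0.002 0.038 0 0 0; 1 -0.002 0.002 0.038 0 0 0"
}}

```text
time_s: 25.83
eef_pos: [584.6, 121.2, 52.9]
tcp_rot: [2.619, -0.0, 1.471]
wrist_force: [1.0, -0.4, -0.8]
opening: 4.6
gripper_force: 59.1
```

Run:
```python
from h import *
place(75,-0.8,-0.4,35.5); f=get_state()['wrist_force']; print(ER.inv().apply(f)@PZ,ER.inv().apply(f)@PN)
```

```text
t 25.8 tcp [584.6 121.2  52.9] rpy [ 2.619 -0.     1.471] F [ 1.  -0.4 -0.8] open 4.6 | shift [-0.0025 -0.0018  0.0016] turn [-0.0007 -0.0007  0.0011] rows>= 0.0
-1.2540227964883035 0.47844110565792425
```

Emit:
{"fn": "move_arm", "kwargs": {
  "targets": "1 -0.002 -0.003 0.002 0 0 0; 1 -0.002 -0.005 0.004 0 0 0; 1 -0.002 -0.005 0.006 0 0 0; 1 -0.002 -0.005 0.006 0 0 0; 1 -0.002 -0.005 0.006 0 0 0"
}}

```text
time_s: 26.25
eef_pos: [585.0, 121.0, 52.3]
tcp_rot: [2.617, -0.001, 1.471]
wrist_force: [-1.3, 0.6, 4.9]
opening: 5.0
gripper_force: 60.1
```

Run:
```python
from h import *
place(75,-0.8,-0.4,35.5); f=get_state()['wrist_force']; print(ER.inv().apply(f)@PZ,ER.inv().apply(f)@PN)
```

```text
t 26.2 tcp [585.  121.   52.3] rpy [ 2.617e+00 -1.000e-03  1.471e+00] F [-1.3  0.6  4.9] open 5.0 | shift [-0.0018 -0.002  -0.0016] turn [ 0.0003 -0.001   0.001 ] rows>= 0.0
4.9679770658837 1.2705153817762838
```

Emit:
{"fn": "move_arm", "kwargs": {
  "targets": "0.5 0 -0.002 0 0 0 0; 0.4 0 -0.002 0 0 0 0; 0.4 0 -0.002 0 0 0 0; 0.4 0 -0.002 0 0 0 0; 0.4 0 -0.002 0 0 0 0"
}}

```text
time_s: 26.67
eef_pos: [582.9, 120.6, 49.8]
tcp_rot: [2.621, 0.0, 1.47]
wrist_force: [0.3, 0.6, -0.0]
opening: 25.6
gripper_force: 0.0
```

Emit:
{"fn": "move_arm", "kwargs": {
  "targets": "0.4 0 0 -0.04 0 0 0; 0.4 0 0 -0.1 0 0 0; 0.4 0 0 -0.2 0 0 0; 0.4 0 0 -0.3 0 0 0; 0.4 0 0 -0.4 0 0 0; 0.4 0 0 -0.5 0 0 0; 0.4 0 0 -0.5 0 0 0"
}}

```text
time_s: 27.25
eef_pos: [523.0, 127.8, 165.0]
tcp_rot: [2.611, -0.003, 1.471]
wrist_force: [0.3, -0.4, 1.0]
opening: 25.6
gripper_force: 0.0
```

Run:
```python
from h import *
from chk import chk
s=snap('scene','s12'); T=snap('top','t12'); w=snap('wrist','w12')
chk('s12',(285,150,420,260),(-75,0,75))
f=lambda u0,v0,s:lambda x,y:(u0+(x+.5)/s-.5,v0+(y+.5)/s-.5)
O=load('top0')['color'].astype(int); N=T['color'].astype(int)
for n,c in(('top0',load('top0')),('t12',T)):
    h=cv2.cvtColor(c['color'],cv2.COLOR_RGB2HSV).astype(int); m=(h[...,0]>4)&(h[...,0]<16)&(h[...,1]>190)&(h[...,2]>120); m[:170]=0; m[260:]=0; m[:,:165]=0; m[:,250:]=0
    k,l,st,ce=cv2.connectedComponentsWithStats(m.astype(np.uint8)); print(n,[(ce[i].round(1).tolist(),int(st[i,4]),onz(c,*ce[i],39).round(1).tolist()) for i in range(1,k) if st[i,4]>20])
cv2.imwrite('pics/j12.png',np.hstack([cv2.resize(cv2.imread('pics/s12.png')[150:270,285:455],None,fx=2.6,fy=2.6,interpolation=2),cv2.resize(cv2.imread('pics/t12.png')[150:270,165:315],None,fx=2.3,fy=2.6,interpolation=2)]))
```

```text
r u 297 323 v 203 214 area 138 pred [[297.2, 207.8], [321.9, 202.4]]
y none
b u 360 382 v 190 200 area 87 pred [[357.6, 194.7], [380.6, 189.7]]
top0 []
t12 []
```

View pics/j12.png

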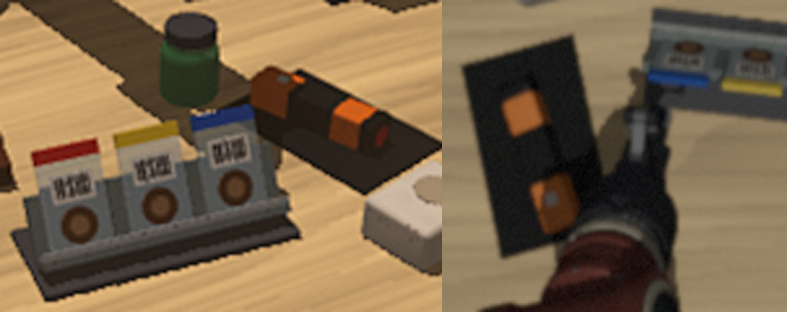

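All three plates stand side by side on the easel with labels outward. The wand is still on the mat, and no picture views are left, so I'll work numerically from here.

Run:
```python
from h import *
T=load('t12')
for u,v in ((208,228),(200,192),(204,190),(214,226),(197,198)): print(u,v,T['color'][v,u], cv2.cvtColor(T['color'][v:v+1,u:u+1],cv2.COLOR_RGB2HSV)[0,0])
go([480,285,230],tool([0,1,0],[0,0,-1]))
a=np.radians(201.6); go([480,285,230],tool([np.cos(a),np.sin(a),0],[0,0,-1]))
```

```text
208 228 [97 54 28] [ 11 181  97]
200 192 [163  97  48] [ 13 180 163]
204 190 [159  95  47] [ 13 180 159]
214 226 [73 65 58] [14 52 73]
197 198 [162  96  48] [ 13 179 162]
t 27.4 tcp [521.3 126.9 158.3] rpy [2.62 0.   1.47] F [-0.3  0.1 -0.1] open 25.7 | shift [ 0.6125 -0.0548 -0.3621] turn [ 0.2486  0.0125 -0.0469] rows>= 4.3
t 27.4 tcp [521.3 126.9 158.3] rpy [2.62 0.   1.47] F [-0.3  0.1 -0.1] open 25.7 | shift [ 0.6125 -0.0548 -0.3621] turn [ 0.1545  0.2539 -0.9521] rows>= 16.7
```

Emit:
{"fn": "move_arm", "kwargs": {
  "targets": "0 0 0 -0.1 0.05 0 -0.01; 0 0.1 -0.01 -0.2 0.1 0 -0.02; -0.5 0.25 -0.02 -0.3 0.15 0 -0.03; -1 0.4 -0.03 -0.36 0.2 0.01 -0.04; -1 0.55 -0.05 -0.36 0.249 0.012 -0.047; -1 0.612 -0.055 -0.362 0.249 0.012 -0.047; -1 0.612 -0.055 -0.362 0.249 0.012 -0.047"
}}

```text
time_s: 27.98
eef_pos: [480.2, 287.2, 226.2]
tcp_rot: [-3.134, 0.003, 1.573]
wrist_force: [-1.2, -0.8, -0.3]
opening: 85.3
gripper_force: 0.0
```

Run:
```python
from h import *
a=np.radians(201.6); go([480,285,230],tool([np.cos(a),np.sin(a),0],[0,0,-1]))
```

```text
t 28.0 tcp [480.2 287.2 226.2] rpy [-3.134e+00  3.000e-03  1.573e+00] F [-1.2 -0.8 -0.3] open 85.3 | shift [-0.0087 -0.0011 -0.0153] turn [-0.0038 -0.0024 -0.9288] rows>= 15.6
```

Emit:
{"fn": "move_arm", "kwargs": {
  "targets": "-1 -0.009 0 -0.015 -0.004 -0.002 -0.93; -1 -0.009 0 -0.015 -0.004 -0.002 -0.93; -1 -0.009 0 -0.015 -0.004 -0.002 -0.93; -1 -0.009 0 -0.015 -0.004 -0.002 -0.93; -1 -0.009 0 -0.015 -0.004 -0.002 -0.93; -1 -0.009 0 -0.015 -0.004 -0.002 -0.93; -1 -0.009 0 -0.015 -0.004 -0.002 -0.93; -1 -0.009 0 -0.015 -0.004 -0.002 -0.93"
}}

```text
time_s: 28.65
eef_pos: [479.6, 281.2, 232.4]
tcp_rot: [-3.141, 0.003, 2.576]
wrist_force: [0.8, -0.2, 1.0]
opening: 85.4
gripper_force: 0.0
```

Run:
```python
from h import *
a=np.radians(201.6); go([480,285,230],tool([np.cos(a),np.sin(a),0],[0,0,-1])); print(get_state()['joint_pos'].round(2))
```

```text
t 28.6 tcp [479.6 281.2 232.4] rpy [-3.141e+00  3.000e-03  2.576e+00] F [ 0.8 -0.2  1. ] open 85.4 | shift [0.0067 0.0136 0.0096] turn [-0.0011  0.0011 -0.4501] rows>= 7.5
[ 0.4  -0.13  1.73 -0.    1.54 -0.61]
```

Emit:
{"fn": "move_arm", "kwargs": {
  "targets": "-1 0.007 0.014 0.01 -0.001 0.001 -0.45; -1 0.007 0.014 0.01 -0.001 0.001 -0.45; -1 0.007 0.014 0.01 -0.001 0.001 -0.45; -1 0.007 0.014 0.01 -0.001 0.001 -0.45; -1 0.007 0.014 0.01 -0.001 0.001 -0.45; -1 0.007 0.014 0.01 -0.001 0.001 -0.45; -1 0.007 0.014 0.01 -0.001 0.001 -0.45; -1 0.007 0.014 0.01 -0.001 0.001 -0.45"
}}

```text
time_s: 29.32
eef_pos: [480.0, 285.1, 229.9]
tcp_rot: [-3.141, 0.0, -2.766]
wrist_force: [0.1, -0.4, -1.1]
opening: 85.6
gripper_force: 0.0
```

```bash
cat > wnd.py <<'E'
from h import *
def wand(c,box=(0,0,640,400)):
    h=cv2.cvtColor(c['color'],cv2.COLOR_RGB2HSV).astype(int); m=(h[...,0]>5)&(h[...,0]<17)&(h[...,1]>165)&(h[...,2]>80)
    b=np.zeros_like(m); x0,y0,x1,y1=box; b[y0:y1,x0:x1]=m[y0:y1,x0:x1]
    k,l,st,ce=cv2.connectedComponentsWithStats(b.astype(np.uint8)); out=[]
    for i in range(1,k):
        if st[i,4]<40: continue
        cn=cv2.findContours((l==i).astype(np.uint8),0,2)[0][0]; r=cv2.minAreaRect(cn); q=cv2.boxPoints(r)
        col=c['color'][l==i].mean(0)
        print('px',ce[i].round(1),int(st[i,4]),'col',col.round(0),'quad39',[onz(c,*p,39)[:2].round(1).tolist() for p in q])
E
python3 - <<'E'
from wnd import *
c=snap('wrist','w13'); print(c['xyz'].round(1)); wand(c)
T=snap('top','t13'); wand(T,(165,150,260,270)); S=snap('scene','s13'); wand(S,(370,160,450,215))
E
```

```text
[408.1 257.2 405.8]
px [82.  15.9] 157 col [95. 57. 33.] quad39 [[425.5, -52.2], [397.0, -46.5], [395.8, -29.9], [424.4, -35.2]]
px [320.3 138.5] 672 col [105.  58.  14.] quad39 [[425.9, 239.7], [413.3, 271.7], [459.4, 290.4], [472.6, 257.2]]
px [318.  208.1] 498 col [106.  57.  10.] quad39 [[520.9, 278.2], [507.7, 311.6], [537.9, 323.9], [551.5, 289.7]]
px [205.2 191.9] 45 col [101.  56.  26.] quad39 [[544.6, 295.7], [548.1, 285.3], [521.8, 276.2], [518.3, 286.6]]
px [217.5 227.6] 135 col [135.  80.  41.] quad39 [[465.3, 275.5], [472.5, 254.1], [425.7, 237.8], [418.6, 259.2]]
px [388.2 185.2] 181 col [122.  57.  20.] quad39 [[462.1, 209.4], [416.0, 253.2], [462.1, 272.9], [505.7, 229.2]]
px [416.9 198.9] 102 col [99. 48. 19.] quad39 [[565.7, 242.6], [520.4, 281.4], [543.2, 303.0], [587.4, 263.7]]
```

Run:
```python
from h import *
a=np.radians(202.2); r=tool([np.cos(a),np.sin(a),0],[0,0,-1]); go([488.6,283.9,60],r)
```

```text
t 29.5 tcp [480.1 285.4 230.3] rpy [-3.141e+00  1.000e-03 -2.773e+00] F [-0.6  0.2  0.1] open 85.8 | shift [-0.029  -0.0179  0.6813] turn [-0.0001  0.0003 -0.0088] rows>= 4.1
```

Emit:
{"fn": "move_arm", "kwargs": {
  "targets": "-0.4 -0.029 -0.018 0.12 0 0 -0.009; -0.4 -0.029 -0.018 0.26 0 0 -0.009; -0.4 -0.029 -0.018 0.4 0 0 -0.009; -0.4 -0.029 -0.018 0.54 0 0 -0.009; -0.4 -0.029 -0.018 0.64 0 0 -0.009; -0.4 -0.029 -0.018 0.681 0 0 -0.009; -0.4 -0.029 -0.018 0.681 0 0 -0.009; -0.4 -0.029 -0.018 0.681 0 0 -0.009"
}}

```text
time_s: 30.13
eef_pos: [489.6, 285.1, 61.9]
tcp_rot: [3.141, 0.003, -2.752]
wrist_force: [0.8, -0.2, 0.7]
opening: 59.5
gripper_force: 0.0
```

Run:
```python
from wnd import *
a=np.radians(202.2); r=tool([np.cos(a),np.sin(a),0],[0,0,-1]); go([488.6,283.9,-12],r)
c=snap('wrist','w14'); print(c['xyz'].round(1)); wand(c,(200,0,440,300))
```

```text
t 30.1 tcp [489.6 285.1  61.9] rpy [ 3.141e+00  3.000e-03 -2.752e+00] F [ 0.8 -0.2  0.7] open 59.5 | shift [ 0.0064 -0.003   0.2957] turn [0.0001 0.0013 0.001 ] rows>= 1.8
[417.7 255.9 237.6]
px [321.4 147.7] 3034 col [117.  64.  13.] quad39 [[426.9, 240.6], [413.6, 273.0], [457.5, 292.4], [471.8, 257.7]]
px [320.3 266.1] 1535 col [112.  59.   8.] quad39 [[521.6, 279.1], [508.6, 310.8], [538.3, 323.8], [551.9, 290.7]]
```

Emit:
{"fn": "move_arm", "kwargs": {
  "targets": "-0.4 0.001 0 0.06 0 0.001 0.002; -0.4 0.001 0 0.12 0 0.001 0.002; -0.4 0.001 0 0.18 0 0.001 0.002; -0.4 0.001 0 0.22 0 0.001 0.002; -0.4 0.001 0 0.26 0 0.001 0.002; -0.4 0.001 0 0.29 0 0.001 0.002; -0.4 0.001 0 0.29 0 0.001 0.002; -0.4 0.001 0 0.29 0 0.001 0.002"
}}

```text
time_s: 30.85
eef_pos: [489.3, 285.3, -11.1]
tcp_rot: [3.141, 0.0, -2.755]
wrist_force: [0.9, -0.1, 0.3]
opening: 59.5
gripper_force: 0.0
```

Emit:
{"fn": "move_arm", "kwargs": {
  "targets": "1 0 0 0 0 0 0; 1 0 0 0 0 0 0; 1 0 0 0 0 0 0; 1 0 0 0 0 0 0; 1 0 0 0 0 0 0; 1 0 0 0 0 0 0"
}}

```text
time_s: 31.35
eef_pos: [490.4, 285.7, -9.6]
tcp_rot: [3.141, 0.003, -2.755]
wrist_force: [-0.8, -0.2, 5.5]
opening: 34.6
gripper_force: 63.1
```

Emit:
{"fn": "move_arm", "kwargs": {
  "targets": "1 0 0 -0.04 0 0 0; 1 0 0 -0.1 0 0 0; 1 0 0 -0.2 0 0 0; 1 0 0 -0.34 0 0 0; 1 0 0 -0.48 0 0 0; 1 0 0 -0.62 0 0 0; 1 0 0 -0.76 0 0 0; 1 0 0 -0.9 0 0 0",
  "grip_force": 80
}}

```text
time_s: 32.02
eef_pos: [488.1, 284.7, 215.1]
tcp_rot: [3.141, -0.001, -2.755]
wrist_force: [0.4, 0.3, -1.4]
opening: 34.1
gripper_force: 81.1
```

Emit:
{"fn": "move_arm", "kwargs": {
  "targets": "1 0 0 0 0 0 0.06; 1 0 0 0 0 0 0.12; 1 0 0 0 0 0 0.18; 1 0 0 0 0 0 0.24; 1 0 0 0 0 0 0.3; 1 0 0 0 0 0 0.36; 1 0 0 0 0 0 0.42; 1 0 0 0 0 0 0.46"
}}

```text
time_s: 32.68
eef_pos: [488.3, 284.7, 213.2]
tcp_rot: [-3.14, -0.001, 2.559]
wrist_force: [0.0, -0.0, -1.4]
opening: 33.8
gripper_force: 81.1
```

Emit:
{"fn": "move_arm", "kwargs": {
  "targets": "1 0 0 0 0 0 0.06; 1 0 0 0 0 0 0.12; 1 0 0 0 0 0 0.18; 1 0 0 0 0 0 0.24; 1 0 0 0 0 0 0.3; 1 0 0 0 0 0 0.36; 1 0 0 0 0 0 0.42; 1 0 0 0 0 0 0.46"
}}

```text
time_s: 33.35
eef_pos: [488.3, 284.7, 213.2]
tcp_rot: [-3.14, 0.0, 1.595]
wrist_force: [0.1, 0.5, -0.8]
opening: 34.1
gripper_force: 81.1
```

```bash
cat >> h.py <<'E'
SROT=tool(ER.apply(PN),ER.apply(-PZ))
def scan(y,extra=0,dz=0,zc=0.5,k=30.6,up=0): # lens 70+extra from label
    lab=np.array([12.6,y,21.5+zc])+58*PZ+3*PN; go(EO+ER.apply(lab+(145+extra)*PN-k*PZ)+[0,0,up],SROT)
E
python3 - <<'E'
from h import *
print(get_state()['joint_pos'].round(2),get_state()['opening'])
scan(-75,60,up=60)
a=np.radians(-5.9); go([640,150,220],tool([np.cos(a),np.sin(a),0],[0,0,-1]))
E
```

```text
[ 0.4  -0.1   1.74  0.    1.5   0.37] 34.06919079399221
t 33.4 tcp [488.3 284.7 213.2] rpy [-3.14   0.     1.595] F [ 0.1  0.5 -0.8] open 34.1 | shift [-1.3546  1.0219  0.0126] turn [-0.2122  0.1871  0.7903] rows>= 14.1
t 33.4 tcp [488.3 284.7 213.2] rpy [-3.14   0.     1.595] F [ 0.1  0.5 -0.8] open 34.1 | shift [-0.5538  0.5931 -0.028 ] turn [-5.00e-04  7.00e-04  8.11e-01] rows>= 13.6
```

Emit:
{"fn": "move_arm", "kwargs": {
  "targets": "1 -0.04 0.04 -0.02 0 0 0.058; 1 -0.08 0.09 -0.028 0 0 0.116; 1 -0.12 0.14 -0.028 0 0 0.174; 1 -0.16 0.18 -0.028 0 0 0.232; 1 -0.2 0.22 -0.028 0 0 0.29; 1 -0.24 0.26 -0.028 0 0 0.348; 1 -0.28 0.3 -0.028 0 0 0.406; 1 -0.3 0.32 -0.028 0 0 0.45"
}}

```text
time_s: 34.02
eef_pos: [571.5, 211.2, 220.1]
tcp_rot: [-3.141, 0.001, 0.652]
wrist_force: [-0.2, -0.7, -0.4]
opening: 33.9
gripper_force: 81.1
```

Run:
```python
from h import *
a=np.radians(-5.9); go([660,120,220],tool([np.cos(a),np.sin(a),0],[0,0,-1]))
```

```text
t 34.0 tcp [571.5 211.2 220.1] rpy [-3.141e+00  1.000e-03  6.520e-01] F [-0.2 -0.7 -0.4] open 33.9 | shift [ 0.06    0.5048 -0.    ] turn [0.     0.0007 0.3605] rows>= 6.0
```

Emit:
{"fn": "move_arm", "kwargs": {
  "targets": "1 0.01 0.08 0 0 0 0.055; 1 0.02 0.16 0 0 0 0.11; 1 0.03 0.25 0 0 0 0.165; 1 0.04 0.33 0 0 0 0.22; 1 0.05 0.42 0 0 0 0.275; 1 0.06 0.5 0 0 0 0.33; 1 0.06 0.505 0 0 0 0.36; 1 0.06 0.505 0 0 0 0.36"
}}

```text
time_s: 34.68
eef_pos: [660.3, 120.7, 219.8]
tcp_rot: [-3.141, 0.002, -0.098]
wrist_force: [0.0, 0.1, -1.2]
opening: 34.0
gripper_force: 81.1
```

Run:
```python
from h import *
scan(-75,50); print(get_state()['joint_pos'].round(2))
```

```text
t 34.7 tcp [660.3 120.7 219.8] rpy [-3.141e+00  2.000e-03 -9.800e-02] F [ 0.   0.1 -1.2] open 34.0 | shift [0.3971 0.6335 0.2993] turn [-0.0007  0.251   0.0023] rows>= 4.8
[0.07 0.15 1.47 0.   1.52 1.74]
```

Emit:
{"fn": "move_arm", "kwargs": {
  "targets": "1 0.09 0.12 0 0 0.02 0; 1 0.18 0.24 0 0 0.06 0; 1 0.27 0.36 0 0 0.11 0; 1 0.36 0.48 0.05 0 0.16 0.001; 1 0.397 0.6 0.12 0 0.21 0.002; 1 0.397 0.633 0.2 -0.001 0.251 0.002; 1 0.397 0.633 0.299 -0.001 0.251 0.002; 1 0.397 0.633 0.299 -0.001 0.251 0.002"
}}

```text
time_s: 35.35
eef_pos: [737.0, -44.3, 135.3]
tcp_rot: [-3.141, -0.509, -0.099]
wrist_force: [-1.8, 0.9, -3.2]
opening: 34.0
gripper_force: 81.1
```

Run:
```python
from h import *
scan(-75); print(get_state()['joint_pos'].round(2))
w=snap('wrist','w15'); s=snap('scene','s15'); t=snap('top','t15')
# red plate label by bright low-sat pixels, scene
L=EO+ER.apply(np.array([12.6,0,22])+58*PZ+3*PN)
for y in(-75,0,75):
    P=EO+ER.apply(np.array([12.6,y,22])+58*PZ+3*PN); print(y,'pred',[np.round(proj(c,P),1) for c in(load('s12'),load('t12'))])
    for f in('s12','t12'):
        c=load(f); u,v=np.round(proj(c,P)).astype(int); h=cv2.cvtColor(c['color'],cv2.COLOR_RGB2GRAY).astype(float)[v-9:v+10,u-13:u+14]
        m=(h>np.percentile(h,50)+25).astype(np.uint8) if f=='s12' else (h>100).astype(np.uint8); m=cv2.morphologyEx(m,3,np.ones((3,3)))
        print(f); print('\n'.join(''.join('#' if q else '.' for q in r) for r in m)) if y==0 else None
```

```text
t 35.4 tcp [737.  -44.3 135.3] rpy [-3.141 -0.509 -0.099] F [-1.8  0.9 -3.2] open 34.0 | shift [-0.1586  0.0062 -0.017 ] turn [-0.001   0.0069  0.0015] rows>= 1.0
[-0.18  0.05  1.8   0.05  0.79  1.47]
-75 pred [array([313. , 220.9]), array([331.6, 179.4])]
s12
t12
0 pred [array([343.2, 214.1]), array([300.7, 176.3])]
s12
...########################
...########################
###########################
###########################
################....#######
###########.........#######
########.............####..
######.....................
######.....................
######.....................
######...............#.....
##.........................
#..........................
...........................
.......#.....#.............
.......##..................
...........................
...........................
...........................
t12
...........................
...........................
...........................
...........................
...........................
...........................
...........................
...........................
...........................
...........................
...........................
...........................
...........................
...........................
###........................
#############..............
#######################....
########################...
#########################..
75 pred [array([372.4, 207.5]), array([269.8, 173.1])]
s12
t12
```

Emit:
{"fn": "move_arm", "kwargs": {
  "targets": "1 -0.03 0.006 -0.017 -0.001 0.007 0.001; 1 -0.07 0.006 -0.017 -0.001 0.007 0.001; 1 -0.11 0.006 -0.017 -0.001 0.007 0.001; 1 -0.145 0.006 -0.017 -0.001 0.007 0.001; 1 -0.158 0.006 -0.017 -0.001 0.007 0.001; 1 -0.158 0.006 -0.017 -0.001 0.007 0.001; 1 -0.158 0.006 -0.017 -0.001 0.007 0.001; 1 -0.158 0.006 -0.017 -0.001 0.007 0.001"
}}

```text
time_s: 36.17
eef_pos: [708.5, -43.0, 130.6]
tcp_rot: [3.14, -0.542, -0.102]
wrist_force: [-0.3, 0.4, -2.0]
opening: 34.1
gripper_force: 81.2
```

```bash
cat > wt.py <<'E'
from h import *
def wt(f,off=48.6):
    c=load(f) if isinstance(f,str) else f; s=get_state(); Rt=R.from_euler('xyz',s['tcp_rot']); 
    h=cv2.cvtColor(c['color'],cv2.COLOR_RGB2HSV).astype(int); m=(h[...,0]>5)&(h[...,0]<17)&(h[...,1]>190)&(h[...,2]>60)
    m[:,:220]=0; m[:,420:]=0; k,l,st,ce=cv2.connectedComponentsWithStats(m.astype(np.uint8))
    n=Rt.apply([0,0,1]); p0=s['eef_pos']-off*n
    for i in range(1,k):
        if st[i,4]<300: continue
        q=cv2.boxPoints(cv2.minAreaRect(cv2.findContours((l==i).astype(np.uint8),0,2)[0][0])); o=[]
        for u,v in q:
            a,d=ray(c,u,v); o.append(Rt.inv().apply(a+d*((p0-a)@n)/(d@n)-s['eef_pos'])[:2].round(1).tolist())
        print('px',ce[i].round(1),st[i,4],o)
E
python3 - <<'E'
from wt import *
c=snap('wrist','w16'); wt(c); scan(-75)
E
```

```text
px [321.5 164.5] 6201 [[74.6, -16.8], [74.6, 16.7], [25.9, 18.7], [25.9, -18.7]]
px [321.2 322.9] 1689 [[-27.3, -17.0], [-27.3, 16.6], [-48.0, 17.3], [-48.0, -17.7]]
t 36.2 tcp [708.6 -43.  130.7] rpy [ 3.14  -0.542 -0.102] F [ 0.2 -0.1 -1.3] open 33.9 | shift [-0.0509 -0.0001  0.0204] turn [ 0.0004 -0.0086  0.0004] rows>= 0.3
```

Emit:
{"fn": "move_arm", "kwargs": {
  "targets": "1 -0.02 0 0.01 0 -0.004 0; 1 -0.04 0 0.02 0 -0.009 0; 1 -0.051 0 0.02 0 -0.009 0; 1 -0.051 0 0.02 0 -0.009 0; 1 -0.051 0 0.02 0 -0.009 0; 1 -0.051 0 0.02 0 -0.009 0"
}}

```text
time_s: 36.72
eef_pos: [699.8, -42.1, 119.3]
tcp_rot: [3.14, -0.522, -0.102]
wrist_force: [0.4, 0.1, -0.7]
opening: 33.9
gripper_force: 81.2
```

Run:
```python
from h import *
scan(-75); print(get_state()['joint_pos'].round(2))
```

```text
t 36.7 tcp [699.8 -42.1 119.3] rpy [ 3.14  -0.522 -0.102] F [ 0.4  0.1 -0.7] open 33.9 | shift [ 0.0028  0.0001 -0.0004] turn [0.0004 0.0007 0.0003] rows>= 0.0
[-0.18 -0.03  1.91  0.06  0.75  1.46]
```

Run:
```python
from h import *
S,T=load('s12'),load('t12')
for n,y,rg in (('r',-75,lambda H:(H<8)|(H>172)),('y',0,lambda H:(H>18)&(H<33)),('b',75,lambda H:(H>105)&(H<124))):
    q=[]
    for c in(S,T):
        P=EO+ER.apply(np.array([12.6,y,22])+92*PZ); u,v=np.round(proj(c,P)).astype(int); h=cv2.cvtColor(c['color'],cv2.COLOR_RGB2HSV).astype(int)
        m=rg(h[...,0])&(h[...,1]>165)&(h[...,2]>70); b=np.zeros(m.shape,np.uint8); b[v-11:v+12,u-20:u+21]=m[v-11:v+12,u-20:u+21]
        k,l,st,ce=cv2.connectedComponentsWithStats(b); i=1+st[1:,4].argmax(); q.append((c,*ce[i])); print(n,'obs',ce[i].round(1),st[i].tolist(),'pred',np.round(proj(c,P),1))
    p,e=tri(*q); d=ER.inv().apply(p-EO)-np.array([12.6,y,21.5]); print('  in plate: z',(d@PZ).round(1),'n',(d@PN).round(1),'y',d[1].round(1),'resid',np.round(e,1))
```

```text
r obs [309.6 208.1] [297, 203, 26, 11, 135] pred [309.9 206.4]
r obs [332.  186.4] [320, 184, 25, 6, 92] pred [331.4 186.5]
  in plate: z 88.6 n -1.0 y -1.3 resid [0.2 0.2]
y obs [341.1 201.1] [329, 196, 25, 11, 138] pred [340.2 199.8]
y obs [297.8 182.1] [291, 181, 14, 3, 22] pred [299.5 183.2]
  in plate: z 88.9 n 0.5 y 3.0 resid [1.5 1.5]
b obs [366.4 196.2] [359, 194, 21, 6, 44] pred [369.4 193.4]
b obs [266.5 179.7] [255, 177, 25, 6, 87] pred [267.5 179.9]
  in plate: z 86.6 n -4.1 y -1.4 resid [5.2 5.2]
```

Emit:
{"fn": "move_arm", "kwargs": {
  "targets": "1 0.002 0 0 0 0 0; 1 0.002 0 0 0 0 0; 1 0.002 0 0 0 0 0; 1 0.002 0 0 0 0 0; 1 0.002 0 0 0 0 0; 1 0.002 0 0 0 0 0; 1 0.002 0 0 0 0 0; 1 0.002 0 0 0 0 0"
}}

```text
time_s: 37.38
eef_pos: [700.2, -42.1, 119.4]
tcp_rot: [3.14, -0.522, -0.102]
wrist_force: [-0.1, -0.1, -1.5]
opening: 34.3
gripper_force: 81.2
```

Emit:
{"fn": "move_arm", "kwargs": {
  "targets": "1 0 0 0 0 0 0; 1 0 0 0 0 0 0; 1 0 0 0 0 0 0; 1 0 0 0 0 0 0; 1 0 0 0 0 0 0; 1 0 0 0 0 0 0; 1 0 0 0 0 0 0; 1 0 0 0 0 0 0"
}}

```text
time_s: 38.05
eef_pos: [700.2, -42.1, 119.5]
tcp_rot: [3.14, -0.522, -0.102]
wrist_force: [0.1, -0.3, -1.5]
opening: 33.9
gripper_force: 81.2
```

Emit:
{"fn": "move_arm", "kwargs": {
  "targets": "1 0 0 0 0 0 0; 1 0 0 0 0 0 0; 1 0 0 0 0 0 0; 1 0 0 0 0 0 0; 1 0 0 0 0 0 0; 1 0 0 0 0 0 0; 1 0 0 0 0 0 0; 1 0 0 0 0 0 0"
}}

```text
time_s: 38.72
eef_pos: [700.2, -42.1, 119.4]
tcp_rot: [3.14, -0.522, -0.102]
wrist_force: [0.2, 0.1, -1.0]
opening: 34.2
gripper_force: 81.2
```

Emit:
{"fn": "move_arm", "kwargs": {
  "targets": "1 0 0 0 0 0 0; 1 0 0 0 0 0 0; 1 0 0 0 0 0 0; 1 0 0 0 0 0 0; 1 0 0 0 0 0 0; 1 0 0 0 0 0 0; 1 0 0 0 0 0 0; 1 0 0 0 0 0 0"
}}

```text
time_s: 39.38
eef_pos: [700.2, -42.1, 119.5]
tcp_rot: [3.14, -0.522, -0.102]
wrist_force: [-0.2, 0.3, -1.6]
opening: 34.1
gripper_force: 81.2
```

Emit:
{"fn": "move_arm", "kwargs": {
  "targets": "1 0 0 0 0 0 0; 1 0 0 0 0 0 0; 1 0 0 0 0 0 0; 1 0 0 0 0 0 0; 1 0 0 0 0 0 0; 1 0 0 0 0 0 0; 1 0 0 0 0 0 0; 1 0 0 0 0 0 0"
}}

```text
time_s: 40.05
eef_pos: [700.2, -42.1, 119.4]
tcp_rot: [3.14, -0.522, -0.102]
wrist_force: [0.4, 0.0, -0.8]
opening: 33.9
gripper_force: 81.2
```

Emit:
{"fn": "move_arm", "kwargs": {
  "targets": "1 0 0 0 0 0 0; 1 0 0 0 0 0 0; 1 0 0 0 0 0 0; 1 0 0 0 0 0 0; 1 0 0 0 0 0 0; 1 0 0 0 0 0 0; 1 0 0 0 0 0 0; 1 0 0 0 0 0 0"
}}

```text
time_s: 40.72
eef_pos: [700.2, -42.1, 119.5]
tcp_rot: [3.14, -0.522, -0.102]
wrist_force: [0.1, 0.1, -1.4]
opening: 34.0
gripper_force: 81.2
```

Run:
```python
from wt import *
scan(-75.3); scan(1.3); snap('wrist','w17'); wt('w17')
c=snap('scene','s17'); 
# lens/wand seen from scene: predicted lens pixel vs observed dark/red spot
s=get_state(); Rt=R.from_euler('xyz',s['tcp_rot']); lens=s['eef_pos']+Rt.apply([-75,0,-30.6]); L=EO+ER.apply(np.array([12.6,-75.3,22])+58*PZ+3*PN)
print('lens-label dist',np.linalg.norm(lens-L).round(1))
```

```text
t 40.7 tcp [700.2 -42.1 119.5] rpy [ 3.14  -0.522 -0.102] F [ 0.1  0.1 -1.4] open 34.0 | shift [ 0.0013  0.0012 -0.0005] turn [0.0004 0.0008 0.0003] rows>= 0.0
t 40.7 tcp [700.2 -42.1 119.5] rpy [ 3.14  -0.522 -0.102] F [ 0.1  0.1 -1.4] open 34.0 | shift [ 0.0015 -0.3052 -0.0008] turn [0.0004 0.0008 0.0003] rows>= 1.8
px [321.5 164.2] 6147 [[74.6, -16.8], [74.7, 16.7], [26.0, 18.8], [26.0, -18.7]]
px [321.4 323. ] 1679 [[-27.2, -17.0], [-27.2, 16.6], [-47.9, 17.3], [-47.9, -17.7]]
lens-label dist 69.7
```

Emit:
{"fn": "move_arm", "kwargs": {
  "targets": "1 0.001 -0.06 0 0 0.001 0; 1 0.001 -0.13 0 0 0.001 0; 1 0.001 -0.2 0 0 0.001 0; 1 0.001 -0.26 -0.001 0 0.001 0; 1 0.001 -0.295 -0.001 0 0.001 0; 1 0.001 -0.305 -0.001 0 0.001 0; 1 0.001 -0.305 -0.001 0 0.001 0; 1 0.001 -0.305 -0.001 0 0.001 0"
}}

```text
time_s: 41.48
eef_pos: [708.0, 33.3, 119.6]
tcp_rot: [3.14, -0.524, -0.102]
wrist_force: [-0.5, -0.5, -1.2]
opening: 33.8
gripper_force: 81.2
```

Run:
```python
from h import *
scan(1.3)
```

```text
t 41.5 tcp [708.   33.3 119.6] rpy [ 3.14  -0.524 -0.102] F [-0.5 -0.5 -1.2] open 33.8 | shift [ 0.0007 -0.0017 -0.0001] turn [ 0.0005 -0.0001  0.0004] rows>= 0.0
```

Emit:
{"fn": "move_arm", "kwargs": {
  "targets": "1 0.001 -0.001 0 0 0 0; 1 0.001 -0.001 0 0 0 0; 1 0.001 -0.001 0 0 0 0; 1 0.001 -0.001 0 0 0 0; 1 0.001 -0.001 0 0 0 0; 1 0.001 -0.001 0 0 0 0; 1 0.001 -0.001 0 0 0 0; 1 0.001 -0.001 0 0 0 0"
}}

```text
time_s: 42.15
eef_pos: [708.4, 33.9, 119.9]
tcp_rot: [3.14, -0.524, -0.102]
wrist_force: [-0.1, 0.1, -0.8]
opening: 33.6
gripper_force: 81.2
```

Emit:
{"fn": "move_arm", "kwargs": {
  "targets": "1 0 0 0 0 0 0; 1 0 0 0 0 0 0; 1 0 0 0 0 0 0; 1 0 0 0 0 0 0; 1 0 0 0 0 0 0; 1 0 0 0 0 0 0; 1 0 0 0 0 0 0; 1 0 0 0 0 0 0"
}}

```text
time_s: 42.82
eef_pos: [708.3, 33.9, 119.8]
tcp_rot: [3.14, -0.524, -0.102]
wrist_force: [0.3, -0.9, -2.5]
opening: 34.2
gripper_force: 81.2
```

Emit:
{"fn": "move_arm", "kwargs": {
  "targets": "1 0 0 0 0 0 0; 1 0 0 0 0 0 0; 1 0 0 0 0 0 0; 1 0 0 0 0 0 0; 1 0 0 0 0 0 0; 1 0 0 0 0 0 0; 1 0 0 0 0 0 0; 1 0 0 0 0 0 0"
}}

```text
time_s: 43.48
eef_pos: [708.3, 33.9, 119.9]
tcp_rot: [3.14, -0.524, -0.102]
wrist_force: [-0.4, -0.7, -1.7]
opening: 34.0
gripper_force: 81.2
```

Emit:
{"fn": "move_arm", "kwargs": {
  "targets": "1 0 0 0 0 0 0; 1 0 0 0 0 0 0; 1 0 0 0 0 0 0; 1 0 0 0 0 0 0; 1 0 0 0 0 0 0; 1 0 0 0 0 0 0; 1 0 0 0 0 0 0; 1 0 0 0 0 0 0"
}}

```text
time_s: 44.15
eef_pos: [708.3, 33.9, 119.8]
tcp_rot: [3.14, -0.524, -0.102]
wrist_force: [0.3, -0.7, -2.0]
opening: 34.2
gripper_force: 81.2
```

Emit:
{"fn": "move_arm", "kwargs": {
  "targets": "1 0 0 0 0 0 0; 1 0 0 0 0 0 0; 1 0 0 0 0 0 0; 1 0 0 0 0 0 0; 1 0 0 0 0 0 0; 1 0 0 0 0 0 0; 1 0 0 0 0 0 0; 1 0 0 0 0 0 0"
}}

```text
time_s: 44.82
eef_pos: [708.3, 34.0, 119.8]
tcp_rot: [3.14, -0.524, -0.102]
wrist_force: [0.3, -0.3, -1.8]
opening: 34.1
gripper_force: 81.2
```

Emit:
{"fn": "move_arm", "kwargs": {
  "targets": "1 0 0 0 0 0 0; 1 0 0 0 0 0 0; 1 0 0 0 0 0 0; 1 0 0 0 0 0 0; 1 0 0 0 0 0 0; 1 0 0 0 0 0 0; 1 0 0 0 0 0 0; 1 0 0 0 0 0 0"
}}

```text
time_s: 45.48
eef_pos: [708.3, 33.9, 119.8]
tcp_rot: [3.14, -0.524, -0.102]
wrist_force: [-0.4, -0.0, -2.0]
opening: 34.1
gripper_force: 81.2
```

Run:
```python
from h import *
scan(1.3); scan(75.8)
```

```text
t 45.5 tcp [708.3  33.9 119.8] rpy [ 3.14  -0.524 -0.102] F [-0.4 -0.  -2. ] open 34.1 | shift [-0.0005  0.0009  0.0002] turn [ 0.0004 -0.0002  0.0003] rows>= 0.0
t 45.5 tcp [708.3  33.9 119.8] rpy [ 3.14  -0.524 -0.102] F [-0.4 -0.  -2. ] open 34.1 | shift [-0.0003 -0.2971  0.    ] turn [ 0.0004 -0.0002  0.0003] rows>= 1.8
```

Emit:
{"fn": "move_arm", "kwargs": {
  "targets": "1 0 -0.06 0 0 0 0; 1 0 -0.13 0 0 0 0; 1 0 -0.2 0 0 0 0; 1 0 -0.26 0 0 0 0; 1 0 -0.29 0 0 0 0; 1 0 -0.297 0 0 0 0; 1 0 -0.297 0 0 0 0; 1 0 -0.297 0 0 0 0"
}}

```text
time_s: 46.15
eef_pos: [715.9, 107.3, 119.6]
tcp_rot: [3.14, -0.524, -0.102]
wrist_force: [0.5, 0.1, -1.4]
opening: 34.4
gripper_force: 81.2
```

Run:
```python
from h import *
scan(75.8)
```

```text
t 46.1 tcp [715.9 107.3 119.6] rpy [ 3.14  -0.524 -0.102] F [ 0.5  0.1 -1.4] open 34.4 | shift [-0.     -0.0021 -0.0004] turn [ 0.0006 -0.0001  0.0003] rows>= 0.0
```

Emit:
{"fn": "move_arm", "kwargs": {
  "targets": "1 0 -0.001 0 0 0 0; 1 0 -0.001 0 0 0 0; 1 0 -0.001 0 0 0 0; 1 0 -0.001 0 0 0 0; 1 0 -0.001 0 0 0 0; 1 0 -0.001 0 0 0 0; 1 0 -0.001 0 0 0 0; 1 0 -0.001 0 0 0 0"
}}

```text
time_s: 46.82
eef_pos: [716.0, 108.0, 119.7]
tcp_rot: [3.14, -0.524, -0.102]
wrist_force: [-0.3, 0.6, -1.9]
opening: 33.9
gripper_force: 81.2
```

Emit:
{"fn": "move_arm", "kwargs": {
  "targets": "1 0 0 0 0 0 0; 1 0 0 0 0 0 0; 1 0 0 0 0 0 0; 1 0 0 0 0 0 0; 1 0 0 0 0 0 0; 1 0 0 0 0 0 0; 1 0 0 0 0 0 0; 1 0 0 0 0 0 0"
}}

```text
time_s: 47.48
eef_pos: [716.0, 108.1, 119.8]
tcp_rot: [3.14, -0.524, -0.102]
wrist_force: [0.5, -0.4, -1.6]
opening: 33.9
gripper_force: 81.2
```

Emit:
{"fn": "move_arm", "kwargs": {
  "targets": "1 0 0 0 0 0 0; 1 0 0 0 0 0 0; 1 0 0 0 0 0 0; 1 0 0 0 0 0 0; 1 0 0 0 0 0 0; 1 0 0 0 0 0 0; 1 0 0 0 0 0 0; 1 0 0 0 0 0 0"
}}

```text
time_s: 48.15
eef_pos: [716.0, 108.0, 119.8]
tcp_rot: [3.14, -0.524, -0.102]
wrist_force: [-0.1, 0.5, -0.3]
opening: 34.1
gripper_force: 81.2
```

Emit:
{"fn": "move_arm", "kwargs": {
  "targets": "1 0 0 0 0 0 0; 1 0 0 0 0 0 0; 1 0 0 0 0 0 0; 1 0 0 0 0 0 0; 1 0 0 0 0 0 0; 1 0 0 0 0 0 0; 1 0 0 0 0 0 0; 1 0 0 0 0 0 0"
}}

```text
time_s: 48.82
eef_pos: [716.0, 108.0, 119.8]
tcp_rot: [3.14, -0.524, -0.102]
wrist_force: [-0.3, -0.1, -2.4]
opening: 34.0
gripper_force: 81.2
```

Emit:
{"fn": "move_arm", "kwargs": {
  "targets": "1 0 0 0 0 0 0; 1 0 0 0 0 0 0; 1 0 0 0 0 0 0; 1 0 0 0 0 0 0; 1 0 0 0 0 0 0; 1 0 0 0 0 0 0; 1 0 0 0 0 0 0; 1 0 0 0 0 0 0"
}}

```text
time_s: 49.48
eef_pos: [716.0, 108.0, 119.8]
tcp_rot: [3.14, -0.524, -0.102]
wrist_force: [0.9, -0.8, -2.5]
opening: 33.9
gripper_force: 81.2
```

Emit:
{"fn": "move_arm", "kwargs": {
  "targets": "1 0 0 0 0 0 0; 1 0 0 0 0 0 0; 1 0 0 0 0 0 0; 1 0 0 0 0 0 0; 1 0 0 0 0 0 0; 1 0 0 0 0 0 0; 1 0 0 0 0 0 0; 1 0 0 0 0 0 0"
}}

```text
time_s: 50.15
eef_pos: [716.0, 108.1, 119.8]
tcp_rot: [3.14, -0.524, -0.102]
wrist_force: [-0.9, 1.2, -2.0]
opening: 33.8
gripper_force: 81.2
```

Run:
```python
from h import *
scan(75.8)
a=np.radians(-5.9); go([720,120,225],tool([np.cos(a),np.sin(a),0],[0,0,-1]))
```

```text
t 50.1 tcp [716.  108.1 119.8] rpy [ 3.14  -0.524 -0.102] F [-0.9  1.2 -2. ] open 33.8 | shift [-0.0004  0.0009 -0.    ] turn [ 0.0004 -0.0002  0.0003] rows>= 0.0
t 50.1 tcp [716.  108.1 119.8] rpy [ 3.14  -0.524 -0.102] F [-0.9  1.2 -2. ] open 33.8 | shift [ 0.2202 -0.0487 -0.359 ] turn [ 5.000e-04 -2.502e-01  2.000e-04] rows>= 4.2
```

Emit:
{"fn": "move_arm", "kwargs": {
  "targets": "1 0.08 -0.01 -0.03 0 0 0; 1 0.15 -0.02 -0.08 0 -0.04 0; 1 0.2 -0.03 -0.15 0 -0.09 0; 1 0.22 -0.04 -0.22 0 -0.14 0; 1 0.22 -0.049 -0.29 0 -0.19 0; 1 0.22 -0.049 -0.359 0 -0.24 0; 1 0.22 -0.049 -0.359 0 -0.25 0; 1 0.22 -0.049 -0.359 0 -0.25 0"
}}

```text
time_s: 50.82
eef_pos: [722.0, 119.7, 225.4]
tcp_rot: [3.141, -0.004, -0.103]
wrist_force: [-0.7, -0.6, -1.8]
opening: 33.8
gripper_force: 81.2
```

Run:
```python
from h import *
a=np.radians(13.6); go([499.5,292.5,225],tool([np.cos(a),np.sin(a),0],[0,0,-1]))
```

```text
t 50.8 tcp [722.  119.7 225.4] rpy [ 3.141 -0.004 -0.103] F [-0.7 -0.6 -1.8] open 33.8 | shift [-0.9565 -0.5956 -0.0028] turn [ 0.0007 -0.0019 -0.1627] rows>= 6.8
```

Emit:
{"fn": "move_arm", "kwargs": {
  "targets": "1 -0.12 -0.08 0 0 0 -0.02; 1 -0.24 -0.16 0 0 0 -0.04; 1 -0.36 -0.23 0 0 0 -0.06; 1 -0.48 -0.3 0 0 0 -0.09; 1 -0.6 -0.38 0 0 0 -0.11; 1 -0.72 -0.45 0 0 0 -0.13; 1 -0.84 -0.53 0 0.001 -0.002 -0.15; 1 -0.956 -0.596 0 0.001 -0.002 -0.163"
}}

```text
time_s: 51.48
eef_pos: [494.6, 293.4, 221.9]
tcp_rot: [-3.14, 0.005, 0.241]
wrist_force: [-0.3, -0.7, -1.0]
opening: 33.9
gripper_force: 81.3
```

Emit:
{"fn": "move_arm", "kwargs": {
  "targets": "1 0 0 0 0 0 0; 1 0 0 0 0 0 0; 1 0 0 0 0 0 0"
}}

```text
time_s: 51.73
eef_pos: [496.7, 292.4, 223.1]
tcp_rot: [-3.141, 0.004, 0.239]
wrist_force: [-0.5, -0.3, -1.8]
opening: 33.9
gripper_force: 81.2
```

Run:
```python
from h import *
a=np.radians(13.6); go([499.5,292.5,10],tool([np.cos(a),np.sin(a),0],[0,0,-1]))
```

```text
t 51.7 tcp [496.7 292.4 223.1] rpy [-3.141  0.004  0.239] F [-0.5 -0.3 -1.8] open 33.9 | shift [0.0146 0.0029 0.8523] turn [-0.0004  0.002   0.0008] rows>= 5.1
```

Emit:
{"fn": "move_arm", "kwargs": {
  "targets": "1 0.005 0 0.1 0 0.002 0; 1 0.01 0.001 0.22 0 0.002 0; 1 0.015 0.003 0.36 0 0.002 0; 1 0.015 0.003 0.5 0 0.002 0; 1 0.015 0.003 0.63 0 0.002 0; 1 0.015 0.003 0.74 0 0.002 0; 1 0.015 0.003 0.82 0 0.002 0; 1 0.015 0.003 0.85 0 0.002 0"
}}

```text
time_s: 52.4
eef_pos: [497.9, 290.5, 7.0]
tcp_rot: [-3.142, 0.007, 0.237]
wrist_force: [0.1, -0.4, -1.2]
opening: 33.9
gripper_force: 81.2
```

Emit:
{"fn": "move_arm", "kwargs": {
  "targets": "1 0 0 0.02 0 0 0; 1 0 0 0.035 0 0 0; 1 0 0 0.05 0 0 0; 1 0 0 0.06 0 0 0; 1 0 0 0.068 0 0 0; 1 0 0 0.068 0 0 0; 1 0 0 0.068 0 0 0"
}}

```text
time_s: 52.98
eef_pos: [500.8, 293.4, -4.2]
tcp_rot: [-3.14, -0.001, 0.239]
wrist_force: [0.4, 0.2, -2.4]
opening: 34.0
gripper_force: 81.2
```

Run:
```python
from h import *
a=np.radians(13.6); go([499.5,292.5,-9.5],tool([np.cos(a),np.sin(a),0],[0,0,-1]))
```

```text
t 53.0 tcp [500.8 293.4  -4.2] rpy [-3.14e+00 -1.00e-03  2.39e-01] F [ 0.4  0.2 -2.4] open 34.0 | shift [-0.006   0.0022  0.0211] turn [-0.0009 -0.0007  0.0007] rows>= 0.1
```

Emit:
{"fn": "move_arm", "kwargs": {
  "targets": "1 0 0 0.004 0 0 0; 1 0 0 0.008 0 0 0; 1 0 0 0.012 0 0 0; 1 0 0 0.016 0 0 0; 1 0 0 0.019 0 0 0; 1 0 0 0.019 0 0 0; 1 0 0 0.019 0 0 0"
}}

```text
time_s: 53.57
eef_pos: [500.4, 293.2, -9.5]
tcp_rot: [-3.14, -0.0, 0.239]
wrist_force: [-0.9, -0.5, -0.8]
opening: 34.2
gripper_force: 81.3
```

Emit:
{"fn": "move_arm", "kwargs": {
  "targets": "1 0 0 0.002 0 0 0; 1 0 0 0.004 0 0 0; 1 0 0 0.006 0 0 0; 1 0 0 0.006 0 0 0; 1 0 0 0.006 0 0 0"
}}

```text
time_s: 53.98
eef_pos: [500.5, 293.2, -9.5]
tcp_rot: [-3.14, 0.0, 0.239]
wrist_force: [-5.5, -2.3, 9.0]
opening: 34.2
gripper_force: 82.6
```

Contact with the mat. Release and withdraw upward.

Emit:
{"fn": "move_arm", "kwargs": {
  "targets": "0.6 0 0 0 0 0 0; 0 0 0 0 0 0 0; -0.4 0 0 0 0 0 0; -0.4 0 0 0 0 0 0; -0.4 0 0 0 0 0 0; -0.4 0 0 0 0 0 0; -0.4 0 0 0 0 0 0; -0.4 0 0 0 0 0 0"
}}

```text
time_s: 54.65
eef_pos: [500.4, 293.2, -11.2]
tcp_rot: [-3.14, -0.0, 0.239]
wrist_force: [0.6, 0.3, 0.7]
opening: 59.8
gripper_force: 0.0
```

Emit:
{"fn": "move_arm", "kwargs": {
  "targets": "-0.4 0 0 -0.05 0 0 0; -0.4 0 0 -0.12 0 0 0; -0.4 0 0 -0.2 0 0 0; -0.4 0 0 -0.3 0 0 0; -0.4 0 0 -0.45 0 0 0; -0.4 0 0 -0.6 0 0 0; -0.4 0 0 -0.75 0 0 0; -0.4 0 0 -0.85 0 0 0"
}}

```text
time_s: 55.32
eef_pos: [501.7, 293.4, 207.4]
tcp_rot: [-3.139, -0.007, 0.239]
wrist_force: [-0.2, 0.2, 0.9]
opening: 59.9
gripper_force: 0.0
```

Emit:
{"fn": "move_arm", "kwargs": {
  "targets": "-0.4 0 0 0 0 0 0; -0.4 0 0 0 0 0 0; -0.4 0 0 0 0 0 0; -0.4 0 0 0 0 0 0; -0.4 0 0 0 0 0 0; -0.4 0 0 0 0 0 0"
}}

```text
time_s: 55.82
eef_pos: [499.6, 292.4, 199.6]
tcp_rot: [-3.14, 0.003, 0.239]
wrist_force: [0.4, -0.7, -0.4]
opening: 59.7
gripper_force: 0.0
```

Run:
```python
from wnd import *
from chk import chk
c=snap('wrist','w20'); wand(c,(200,0,440,320)); snap('scene','s20'); chk('s20',(285,150,420,260),(-75,0,75))
A,B=load('s12')['color'].astype(int),load('s20')['color'].astype(int)
for n,p in dict(plates=(290,180,390,250),block=(422,205,478,255),jar=(344,152,372,192),hammer=(262,180,300,225),femur=(180,270,245,350)).items():
    d=np.abs(A-B).max(2)[p[1]:p[3],p[0]:p[2]]; print(n,(d>40).sum(),d.size)
print(get_state()['joint_velocities'].round(3))
```

```text
px [311.9 168. ] 1049 col [106.  57.  13.] quad39 [[525.8, 329.6], [534.1, 295.8], [484.5, 283.4], [475.8, 318.8]]
px [312.2 239.7] 595 col [103.  57.  15.] quad39 [[423.0, 304.7], [431.2, 271.5], [399.8, 263.7], [391.4, 297.9]]
r u 297 323 v 203 214 area 137 pred [[297.2, 207.8], [321.9, 202.4]]
y none
b u 364 382 v 190 199 area 60 pred [[357.6, 194.7], [380.6, 189.7]]
plates 497 7000
block 346 2800
jar 184 1120
hammer 0 1710
femur 0 5200
[ 0.    -0.006 -0.006 -0.001 -0.    -0.002]
```

The wand has moved about 43 mm since I laid it down, which looks like the announced knock. It now overhangs the mat by about 15 mm, so I'll regrip and re-lay it.

Run:
```python
from wnd import *
T=snap('top','t20'); wand(T,(165,150,260,270))
a=np.radians(13.4); go([457.2,295.3,60],tool([np.cos(a),np.sin(a),0],[0,0,-1]))
# jar check: dark-green centroid, top view vs start
for f,n in(('top0','t0'),('t20','t20')):
    h=cv2.cvtColor(load(f)['color'],cv2.COLOR_RGB2HSV).astype(int); m=(h[...,0]>45)&(h[...,0]<95)&(h[...,1]>90); b=m[235:285,215:270]; v,u=np.nonzero(b); print(n,'jar',len(u),(u.mean()+215 if len(u) else 0),(v.mean()+235 if len(u) else 0))
for f in('scene0','s12','s20'):
    h=cv2.cvtColor(load(f)['color'],cv2.COLOR_RGB2HSV).astype(int); m=(h[...,0]>45)&(h[...,0]<90)&(h[...,1]>90); b=m[150:200,335:385]; v,u=np.nonzero(b); print(f,'jar',len(u),u.mean()+335,v.mean()+150)
    g=load(f)['color'].astype(int); m=g.min(2)[200:260,415:485]>120; v,u=np.nonzero(m); print('  block',len(u),u.mean()+415,v.mean()+200)
```

```text
t 56.0 tcp [500.1 292.7 200.6] rpy [-3.14e+00  1.00e-03  2.39e-01] F [ 0.2 -0.7 -0.2] open 59.9 | shift [-0.1639 -0.0501  0.5627] turn [-0.0007  0.0005  0.0023] rows>= 3.5
t0 jar 85 248.8235294117647 253.0
t20 jar 78 247.8846153846154 251.62820512820514
scene0 jar 93 353.83870967741933 173.7311827956989
  block 633 448.0789889415482 226.27330173775673
s12 jar 145 354.8758620689655 173.6551724137931
  block 631 448.01743264659274 226.25990491283676
s20 jar 138 354.5652173913044 174.33333333333334
  block 606 448.1947194719472 226.4191419141914
```

Bystanders are in place. Re-grip the wand.

Emit:
{"fn": "move_arm", "kwargs": {
  "targets": "-0.4 -0.06 -0.02 0.05 0 0 0.002; -0.4 -0.164 -0.05 0.15 0 0 0.002; -0.4 -0.164 -0.05 0.28 0 0 0.002; -0.4 -0.164 -0.05 0.4 0 0 0.002; -0.4 -0.164 -0.05 0.5 0 0 0.002; -0.4 -0.164 -0.05 0.563 0 0 0.002; -0.4 -0.164 -0.05 0.563 0 0 0.002; -0.4 -0.164 -0.05 0.563 0 0 0.002"
}}

```text
time_s: 56.63
eef_pos: [456.9, 295.1, 59.9]
tcp_rot: [-3.14, 0.002, 0.234]
wrist_force: [0.9, -0.3, 0.7]
opening: 59.6
gripper_force: 0.0
```

Run:
```python
from wnd import *
c=snap('wrist','w21'); wand(c,(200,0,440,330))
a=np.radians(13.4); go([457.2,295.3,-10],tool([np.cos(a),np.sin(a),0],[0,0,-1]))
```

```text
px [322.  151.1] 3095 col [118.  63.  10.] quad39 [[523.2, 328.5], [531.2, 295.4], [484.2, 282.8], [475.7, 318.4]]
px [321.6 270.1] 1534 col [117.  63.  10.] quad39 [[424.2, 305.1], [432.1, 272.0], [399.9, 263.5], [391.6, 298.1]]
t 56.7 tcp [458.2 295.7  61.5] rpy [-3.14e+00 -1.00e-03  2.34e-01] F [0.7 1.4 0.6] open 59.6 | shift [-0.0045  0.0012  0.286 ] turn [-0.0009 -0.0006  0.0002] rows>= 1.7
```

Emit:
{"fn": "move_arm", "kwargs": {
  "targets": "-0.4 -0.006 0.001 0.06 0 0 0; -0.4 -0.006 0.001 0.12 0 0 0; -0.4 -0.006 0.001 0.18 0 0 0; -0.4 -0.006 0.001 0.23 0 0 0; -0.4 -0.006 0.001 0.27 0 0 0; -0.4 -0.006 0.001 0.286 0 0 0; -0.4 -0.006 0.001 0.286 0 0 0; -0.4 -0.006 0.001 0.286 0 0 0"
}}

```text
time_s: 57.35
eef_pos: [456.8, 295.2, -10.3]
tcp_rot: [-3.14, -0.001, 0.234]
wrist_force: [-0.4, 0.5, -0.5]
opening: 59.4
gripper_force: 0.0
```

Emit:
{"fn": "move_arm", "kwargs": {
  "targets": "1 0 0 0 0 0 0; 1 0 0 0 0 0 0; 1 0 0 0 0 0 0; 1 0 0 0 0 0 0; 1 0 0 0 0 0 0; 1 0 0 0 0 0 0"
}}

```text
time_s: 57.85
eef_pos: [457.4, 295.5, -9.3]
tcp_rot: [-3.14, -0.003, 0.234]
wrist_force: [-1.2, -0.3, 6.1]
opening: 33.8
gripper_force: 81.7
```

Emit:
{"fn": "move_arm", "kwargs": {
  "targets": "1 0 0 -0.03 0 0 0; 1 0.02 0 -0.06 0 0 0; 1 0.06 0 -0.08 0 0 0; 1 0.1 0 -0.08 0 0 0; 1 0.14 -0.001 -0.08 0 0 0; 1 0.174 -0.001 -0.08 0 0 0; 1 0.174 -0.001 -0.08 0 0 0; 1 0.174 -0.001 -0.08 0 0 0"
}}

```text
time_s: 58.52
eef_pos: [498.8, 305.2, 8.7]
tcp_rot: [-3.14, 0.001, 0.234]
wrist_force: [1.3, 0.1, -1.4]
opening: 33.7
gripper_force: 80.9
```

Run:
```python
from h import *
a=np.radians(13.6); go([500,294,-8],tool([np.cos(a),np.sin(a),0],[0,0,-1]))
```

```text
t 58.5 tcp [498.8 305.2   8.7] rpy [-3.14e+00  1.00e-03  2.34e-01] F [ 1.3  0.1 -1.4] open 33.7 | shift [-0.0057  0.0449  0.0666] turn [-0.0007  0.0003 -0.0016] rows>= 0.5
```

Emit:
{"fn": "move_arm", "kwargs": {
  "targets": "1 0.002 0.02 0.01 0 0 -0.001; 1 0.004 0.045 0.02 0 0 -0.001; 1 0.004 0.045 0.035 0 0 -0.001; 1 0.004 0.045 0.05 0 0 -0.001; 1 0.004 0.045 0.062 0 0 -0.001; 1 0.004 0.045 0.07 0 0 -0.001; 1 0.004 0.045 0.076 0 0 -0.001; 1 0.004 0.045 0.076 0 0 -0.001"
}}

```text
time_s: 59.18
eef_pos: [502.1, 294.7, -9.3]
tcp_rot: [-3.14, -0.0, 0.237]
wrist_force: [-1.7, -1.7, 1.8]
opening: 33.8
gripper_force: 81.3
```

Emit:
{"fn": "move_arm", "kwargs": {
  "targets": "1 0 0 0.002 0 0 0; 1 0 0 0.003 0 0 0; 0.6 0 0 0.003 0 0 0; 0 0 0 0.003 0 0 0; -0.4 0 0 0.003 0 0 0; -0.4 0 0 0.003 0 0 0; -0.4 0 0 0.003 0 0 0; -0.4 0 0 0.003 0 0 0"
}}

```text
time_s: 59.85
eef_pos: [502.2, 294.7, -10.6]
tcp_rot: [-3.14, -0.001, 0.237]
wrist_force: [-1.0, -0.7, 0.2]
opening: 59.6
gripper_force: 0.0
```

Emit:
{"fn": "move_arm", "kwargs": {
  "targets": "-0.4 0 0 0 0 0 0; -0.4 0 0 -0.05 0 0 0; -0.4 0 0 -0.12 0 0 0; -0.4 0 0 -0.22 0 0 0; -0.4 0 0 -0.35 0 0 0; -0.4 0 0 -0.5 0 0 0; -0.4 0 0 -0.65 0 0 0; -0.4 0 0 -0.8 0 0 0"
}}

```text
time_s: 60.52
eef_pos: [501.8, 294.2, 192.2]
tcp_rot: [-3.14, -0.001, 0.237]
wrist_force: [1.6, 0.6, -0.4]
opening: 59.5
gripper_force: 0.0
```

Emit:
{"fn": "move_arm", "kwargs": {
  "targets": "-0.4 0 0 0 0 0 0; -0.4 0 0 0 0 0 0; -0.4 0 0 0 0 0 0; -0.4 0 0 0 0 0 0; -0.4 0 0 0 0 0 0; -0.4 0 0 0 0 0 0; -0.4 0 0 0 0 0 0; -0.4 0 0 0 0 0 0"
}}

```text
time_s: 61.18
eef_pos: [501.8, 294.2, 188.6]
tcp_rot: [-3.14, 0.001, 0.236]
wrist_force: [0.4, -0.1, 1.1]
opening: 59.8
gripper_force: 0.0
```

Run:
```python
from wnd import *
from chk import chk
c=snap('wrist','w22'); wand(c,(200,0,440,330)); snap('scene','s22'); chk('s22',(285,150,420,260),(-75,0,75)); print(get_state()['time_s'])
c=load('s22'); 
for d in(-24,-8,8,24):
    u,v=proj(c,EO+ER.apply(np.array([12.6,d+2,22])+91*PZ+3*PN)); print(c['color'][int(round(v)),int(round(u))])
```

```text
px [322.7 134.6] 1023 col [109.  60.  15.] quad39 [[567.1, 328.4], [575.3, 294.5], [529.5, 282.7], [520.9, 318.1]]
px [321.7 213.7] 697 col [104.  56.  12.] quad39 [[469.7, 304.1], [477.8, 270.5], [445.5, 262.2], [437.2, 296.7]]
r u 297 323 v 203 214 area 137 pred [[297.2, 207.8], [321.9, 202.4]]
y none
b u 360 382 v 190 200 area 63 pred [[357.6, 194.7], [380.6, 189.7]]
61.2833
[135 103  22]
[136 104  22]
[134 103  21]
[132 101  20]
```

```bash
python3 -c "
from plant import hand_in; print(hand_in())"
```

```text
the job is handed in; nothing more can be done
None
```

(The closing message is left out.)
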